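Scoop the draw balls into the inspection tray under the magnifier lamp

ROBOT

A 6-joint arm with a two-finger parallel gripper is mounted at the origin on a cart in front of the work surface, level with it; the furniture and walls round the work are solid. World frame = base frame: x ahead of the robot, y to its left, z up, the work surface at z = 0. Lengths are in m, angles in rad, forces in N, time in s.
With the tool pointing down it reaches from about 0.35 to 0.975 m from the base axis. Payload 4.9 kg.
Tool frame: the origin (TCP) lies midway between the tips of the shut fingers; the grasp point (between the pads) lies 19 mm behind it; x points along the fingers, z is the direction in which the jaws open and shut, and the axes are right-handed (so a half turn about x gives the same grasp; the last joint's range is limited). The gripper opens to 85 mm and grips with 20 to 120 N. Pads are 22 mm wide; open, the fingers measure 114 mm over their backs; the gripper's body (76 mm by 85 mm) begins 54 mm behind the grasp point. The pads swing forward as they close: fully open they stand 13 mm farther back than shut.
Start: joints at [-1.412, 0.053, 1.613, -0, 1.476, -0.119], TCP at [0.171, -0.601, 0.231] pointing down, gripper open.
Joint ranges: [-3.01, 3.01], [-1.01, 2.22], [0.06, 2.58], [-1.02, 4.17], [0.09, 2.62], [-3.14, 3.14]. Speed limits (rad/s): [2.57, 2.57, 3.14, 3.14, 3.14, 3.14].

INTERFACE

Orientations are given as a unit quaternion [w, x, y, z].
In Python, from plant import state, cams, workorder, nets gives the robot as it stands.
- The arm moves only by the tool play_rows, never from a script. Its argument "motion" is a list of rows, each a list of 3 entries, a list of its own where there are three numbers: the closure, from -1 (fully open) to 1 (shut), then the shift along the world's x, y, z in m, then the turn about the world's z in rad. A call has 1 to 5 rows; each row is the pose to reach, as a shift and turn from the pose commanded when the call began; what a row does not reach only later rows make up. A row lasts 1/10 s, in which the tool goes at most 50 mm and 8.59 degrees, less where a joint would pass 70% of its speed; a pose out of reach is approached as far as the arm can. A call with a gripper value outside its range is refused whole. The fingers move at their own pace and stop on an object; the grip force is fixed at half the most. Time passes only in rows, so rows that repeat a pose let the fingers close. It gives the time, the measured TCP pose, the force and the opening at its end, in the units of the state.
- state(): the state, without advancing time (a new reading comes with each control period).
- cams.grab_frame(name): name is "scene" or "top" or "wrist"; returns (picture, depth): 420x560x3 uint8, red, green, blue; 420x560 float32, m along the optical axis (not along the pixel's ray), 0 where there is no reading.
- cams.camera_info(name): a dict with "K" (3x3 intrinsics, pixels), "rvec" (rotation vector, rad) and "tvec" (3), from world to camera coordinates, as OpenCV has them. Camera axes: x right, y down, z forward; pixel columns grow to the right and rows downward; lengths in m; the calibration is good to about 2 mm. A picture is of the moment at which its call begins: read the wrist's pose just before it. camera_info takes no time and is no camera call; for the wrist camera it gives the pose at the moment of the call.
- workorder.job_done(): hands the job in, once; it reports no verdict.
Trained networks look in the newest picture that a camera, given by its name, has taken for a name from the list of things; names that differ only in an ending like _2 or _b are one class to them, and where a whole thing is asked for, a point or a joint stands for the part that bears it (a point fixed in the world has none). Each returns a list of dicts, best first, with "score" (0 to 1); they miss things now and then, are a little off and sometimes report something else, mostly with a low value. They report only what shows in the picture. A call takes as long as a camera call. They do not tell look-alikes from the thing itself.
- nets.recognise(camera, target): "at" ([x, y, z] in m, in world coordinates, good to about 4 mm: the middle of the surface that is visible of it).
- nets.landmark_of(camera, target): "at" ([x, y, z] in m, in world coordinates, good to about 4 mm: a listed point, or the origin of a listed thing).
The state is a dict: "time": time; "joint_pos": joint angles; "joint_vel": joint speeds; "joint_efforts": joint torques, N m; "tool_pos": TCP position; "tool_rot": TCP orientation; "contact_force": force on the tool from outside, world axes, zero at the start; "ft_torque": the same for the moment, N m; "gripper_width": opening from 0.0 (shut) to 1.0 (fully open).
Only numpy, scipy, OpenCV 4.12 (cv2) and the standard library are available. Lean on these libraries where they do the work, as an engineer would, in place of code of your own. Each camera call takes 0.05 s, during which the arm holds its last target.

TASK

The wooden draw balls must be checked under the magnifier lamp. Swing the lamp's arm well clear of the wooden tray, scoop every ball out of the grey tub into that tray with the aluminium scoop (do not touch the balls with the fingers), then put the scoop back upright on its rubber mat and swing the lamp back so that its round head is over the tray. Leave the specimen cups where they stand.

Things in the scene. Friction and masses are not known exactly. Their poses are not given: they have to be found in the camera images.
- tub: fixed grey tub, inside 104 mm wide (x), from y = -134 to +142 mm; walls 6 mm thick, 85 mm high, the -y end 105 mm. Origin on the desk. Floor 6 mm above the desk, flat from y = -104 to +55 mm, where the balls lie; at the -y end a 45 degree ramp 30 mm high against the wall (a scoop pushed up to it drives balls onto its blade); at the +y end a 12 degree slope down which balls roll back
- ball1_center (a point): centre of a wooden draw ball, 42 mm across, 25 g; None if absent from this run (4 to 7 are there)
- ball2_center (a point): centre of a wooden draw ball, 42 mm across, 25 g; None if absent from this run (4 to 7 are there)
- ball3_center (a point): centre of a wooden draw ball, 42 mm across, 25 g; None if absent from this run (4 to 7 are there)
- ball4_center (a point): centre of a wooden draw ball, 42 mm across, 25 g; None if absent from this run (4 to 7 are there)
- ball5_center (a point): centre of a wooden draw ball, 42 mm across, 25 g; None if absent from this run (4 to 7 are there)
- ball6_center (a point): centre of a wooden draw ball, 42 mm across, 25 g; None if absent from this run (4 to 7 are there)
- ball7_center (a point): centre of a wooden draw ball, 42 mm across, 25 g; None if absent from this run (4 to 7 are there)
- scoop: loose aluminium scoop, about 160 g. Origin: centre of the underside of its blade, z up. The blade is a flat floor 92 mm wide (x) and 52 mm long (y), 2.5 mm thick, open towards its own -y (the mouth; flat lip at y = -26 mm); side walls 4 mm thick, 44 mm high at the rear and falling to the front; rear wall 48 mm high at y = +26 mm, the grip's post behind it out to y = +33 mm. It holds two or three balls. A black grip bar lies above the blade
- scoop_grip (a point): where to pinch the scoop's grip bar from above, 111 mm above the scoop's origin (half-way up the bar). The bar runs along the scoop's y, 80 mm long, 22 mm wide (x, the way the fingers should close), 34 mm high; the balls in the blade stay below it
- mat: thin black rubber mat stuck on the desk, 110 x 150 x 2 mm, the scoop's place. Origin: centre of its underside, long axis = its y
- tray: loose wooden inspection tray, open box 180 x 180 mm outside, 45 mm high, walls 6 mm, about 600 g; may get shoved. Origin: centre of its underside, z up
- lamp: foot of the magnifier lamp, fixed: a round base 130 mm across with a post 22 mm thick. Origin: on the desk under the post's axis, which is the vertical axis about which the arm swings
- lamp_head (a point): centre of the lamp's round magnifier head, 110 mm across and 22 mm thick, 176 mm above the desk and 240 mm from the post's axis; at the start it hangs over the tray, too low to pour under
- lamp_knob (a point): middle of the upright round knob on top of the lamp's arm, 24 mm across and 45 mm high (its foot on the arm at 185 mm, its top 230 mm above the desk), 160 mm from the post's axis in line with the head: pinch it from above, or push it, to swing the arm
- lamp_arm (a joint): swing of the lamp's arm, rad, from -1.7 to 1.2; at 0 the arm points along the lamp foot's -x, and it grows counter-clockwise seen from above. It turns level, stays where it is left, and needs about 1.5 N at the knob
- cup_a: bystander: clear lidded specimen cup 58 mm across and 65 mm high, standing loose on the desk. Origin: centre of its underside
- cup_b: bystander: clear lidded specimen cup 58 mm across and 65 mm high, standing loose on the desk. Origin: centre of its underside
- cup_c: bystander: clear lidded specimen cup 58 mm across and 65 mm high, standing loose on the desk. Origin: centre of its underside
There are look-alikes about, which are no part of the job. What is shaped like the part that bears ball3_center but blue or pink is not meant.

How it is judged:
By the outcome, as a careful person would: the job done as asked, in the order asked, and still so for the second after the job is handed in, with the robot touching nothing.
Of ball1, ball2, ball3, ball4, ball5, ball6, ball7 only 4 to 7 are there at a start; the rules pass over those that are not, and their reading is None.
At some moment in a run one of tray may be knocked a few centimetres aside while the robot is not near it.
It also fails if it takes over 210 s, if anything falls off the work surface, if the arm or the gripper's body presses on something with over 40 N, if the wrist force passes 120 N, or if a joint passes its speed limit or range.

## Working session

There is one attempt and no reset: what is moved stays moved. The work goes in short steps, Python scripts to look and compute and a tool call to move; the robot and the scene stay as the last step left them, time stands still between calls to the robot, and variables do not carry over. Pictures are saved under pics/ and viewed, and the job is handed in when it is done.

Besides the shell and the picture viewer there is one more tool, called after "Call:" by a JSON object that holds its "api" and its "payload", one argument or row to a line. play_rows: Moves the arm, as the interface text tells. Its arguments: {"type":"object","properties":{"motion":{"type":"array","items":{"type":"array"}}},"required":["motion"]}

```bash
ls; mkdir -p pics; python3 - <<'E'
from plant import state, cams, workorder, nets
import cv2
print(state())
for n in ("scene","top","wrist"):
    p,d=cams.grab_frame(n); cv2.imwrite(f"pics/{n}0.png",p[:,:,::-1])
    print(n,cams.camera_info(n))
    if n!="wrist":
        for t in ("tub","ball1_center","scoop","scoop_grip","mat","tray","lamp","lamp_head","lamp_knob","cup_a"):
            print(n,t,[(round(r["score"],2),[round(float(v),3) for v in r["at"]]) for r in nets.landmark_of(n,t)])
E
```

```text
pics
{'time': 0.0, 'joint_pos': array([-1.41201083e+00,  5.33917437e-02,  1.61426255e+00, -1.71929400e-05,
        1.47601568e+00, -1.19002427e-01]), 'joint_vel': array([-7.39013649e-04, -8.40690055e-05,  3.38513900e-05, -2.15206623e-04,
        3.87397833e-04, -2.77204388e-04]), 'joint_efforts': array([ 7.10850218e-04, -3.93672359e+01, -3.70180607e+01, -1.14788912e-05,
        7.00141987e-03, -4.70351139e-06]), 'tool_pos': array([ 0.17128957, -0.60043059,  0.23006019]), 'tool_rot': array([ 0.56387507,  0.4264648 ,  0.56494256, -0.42545573]), 'contact_force': array([-0.85540455, -0.20682345, -0.9049463 ]), 'ft_torque': array([ 0.03190351, -0.06445361, -0.03544215]), 'gripper_width': 0.9956827533916058}
scene {'K': array([[449.69958368,   0.        , 280.95226178],
       [  0.        , 449.69958368, 209.03112146],
       [  0.        ,   0.        ,   1.        ]]), 'rvec': array([ 0.9101989 , -2.36623208,  1.20297908]), 'tvec': array([0.29087002, 0.38785543, 0.89821204])}
scene tub [(0.68, [0.482, 0.102, 0.002])]
scene ball1_center [(0.68, [0.457, 0.051, 0.028])]
scene scoop [(0.72,
[... 768 characters left out ...]
.098, 0.003])]
top ball1_center []
top scoop [(0.57, [0.674, 0.071, 0.004])]
top scoop_grip []
top mat [(0.78, [0.675, 0.069, -0.003])]
top tray [(0.93, [0.491, -0.229, 0.002])]
top lamp [(0.77, [0.652, -0.423, 0.003])]
top lamp_head [(0.7, [0.504, -0.229, 0.177])]
top lamp_knob [(0.67, [0.556, -0.296, 0.213])]
top cup_a [(0.76, [0.667, -0.128, 0.002]), (0.72, [0.379, -0.087, -0.002]), (0.71, [0.545, -0.505, -0.002])]
wrist {'K': array([[335.78860909,   0.        , 280.916571  ],
       [  0.        , 335.78860909, 212.74444014],
       [  0.        ,   0.        ,   1.        ]]), 'rvec': array([-2.30701274,  1.74122902,  0.26277595]), 'tvec': array([-0.62513836, -0.0386014 ,  0.37849146])}
```

View pics/scene0.png

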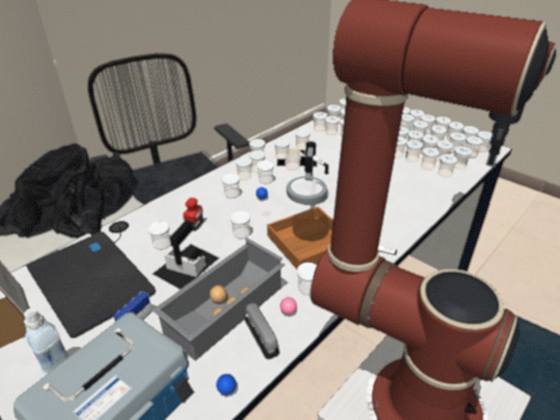

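View pics/top0.png

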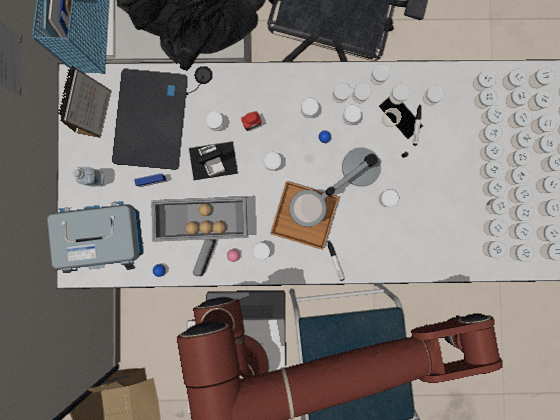

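View pics/wrist0.png

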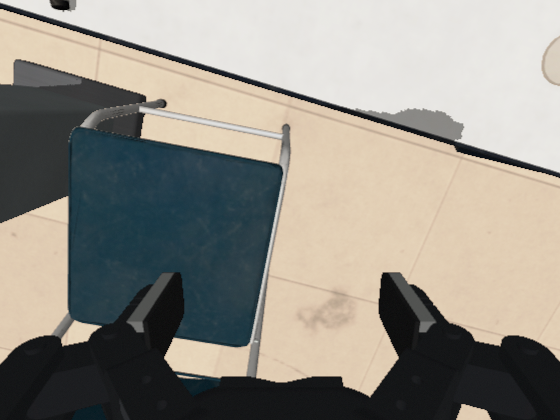

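```bash
cat > h.py <<'E'
from plant import state, cams, workorder, nets
import cv2, numpy as np
def cloud(name):
    p,d=cams.grab_frame(name); c=cams.camera_info(name)
    R,_=cv2.Rodrigues(c["rvec"]); K=c["K"]
    v,u=np.mgrid[0:420,0:560]
    X=np.stack([(u-K[0,2])/K[0,0]*d,(v-K[1,2])/K[1,1]*d,d],-1)
    W=(X-c["tvec"].reshape(3))@R
    W[d==0]=np.nan
    return p,d,W
def crop(p,x0,x1,y0,y1,s,fn):
    cv2.imwrite("pics/"+fn,cv2.resize(p[y0:y1,x0:x1,::-1],None,fx=s,fy=s,interpolation=cv2.INTER_CUBIC))
def near(W,xr,yr,zr):
    return (W[...,0]>xr[0])&(W[...,0]<xr[1])&(W[...,1]>yr[0])&(W[...,1]<yr[1])&(W[...,2]>zr[0])&(W[...,2]<zr[1])
E
python3 - <<'E'
from h import *
p,d,W=cloud("top")
crop(p,140,350,100,290,3.7,"topc.png")
# tub wall tops
m=near(W,(0.35,0.6),(-0.1,0.3),(0.07,0.13))
P=W[m]; print("tub top",P.shape,P.min(0),P.max(0))
r=cv2.minAreaRect(P[:,:2].astype(np.float32)); print(r)
# profile along centreline: 
for y in np.arange(-0.08,0.28,0.01):
    mm=near(W,(0.4,0.56),(y-.005,y+.005),(-.02,.2))
    q=W[mm]; 
    if len(q): print(round(y,3),[ (round(float(np.percentile(q[:,2],k)),3)) for k in (5,25,50,75,95)])
p,d,W=cloud("scene"); crop(p,110,370,120,370,3,"scenec.png")
E
```

```text
tub top (1322, 3) [ 0.35653526 -0.09745326  0.070161  ] [0.55139005 0.2998809  0.12992314]
((0.4540730118751526, 0.10152498632669449), (0.19367550313472748, 0.3973618447780609), 0.20290686190128326)
-0.08 [-0.006, -0.003, 0.0, 0.004, 0.01]
-0.07 [-0.007, -0.002, 0.0, 0.003, 0.008]
-0.06 [-0.006, -0.003, 0.0, 0.003, 0.008]
-0.05 [-0.006, -0.002, 0.001, 0.008, 0.107]
-0.04 [-0.002, 0.022, 0.102, 0.107, 0.11]
-0.03 [-0.001, 0.022, 0.028, 0.034, 0.09]
-0.02 [0.001, 0.013, 0.018, 0.024, 0.086]
-0.01 [-0.002, 0.004, 0.01, 0.017, 0.089]
-0.0 [-0.003, 0.003, 0.007, 0.012, 0.089]
0.01 [-0.003, 0.003, 0.007, 0.012, 0.088]
0.02 [-0.002, 0.004, 0.008, 0.013, 0.088]
0.03 [-0.002, 0.005, 0.009, 0.04, 0.087]
0.04 [-0.002, 0.005, 0.012, 0.046, 0.087]
0.05 [-0.002, 0.005, 0.011, 0.049, 0.088]
0.06 [-0.001, 0.004, 0.011, 0.045, 0.085]
0.07 [-0.0, 0.006, 0.012, 0.048, 0.087]
0.08 [0.001, 0.02, 0.042, 0.051, 0.088]
0.09 [0.003, 0.036, 0.045, 0.052, 0.087]
0.1 [-0.002, 0.008, 0.041, 0.051, 0.086]
0.11 [-0.003, 0.004, 0.011, 0.051, 0.086]
0.12 [-0.001, 0.005, 0.011, 0.041, 0.087]
0.13 [-0.001, 0.003, 0.011, 0.046, 0.088]
0.14 [-0.002, 0.003, 0.009, 0.045, 0.088]
0.15 [-0.003, 0.003, 0.009, 0.04, 0.088]
0.16 [-0.003, 0.006, 0.009, 0.015, 0.088]
0.17 [-0.002, 0.007, 0.012, 0.017, 0.088]
0.18 [-0.001, 0.009, 0.013, 0.017, 0.086]
0.19 [-0.001, 0.011, 0.016, 0.021, 0.089]
0.2 [-0.001, 0.013, 0.017, 0.024, 0.088]
0.21 [-0.001, 0.014, 0.02, 0.026, 0.086]
0.22 [-0.001, 0.017, 0.021, 0.026, 0.085]
0.23 [-0.001, 0.019, 0.023, 0.028, 0.09]
0.24 [0.003, 0.036, 0.068, 0.083, 0.09]
0.25 [-0.004, 0.078, 0.084, 0.086, 0.089]
0.26 [-0.003, -0.002, 0.001, 0.005, 0.009]
0.27 [-0.006, -0.002, 0.001, 0.002, 0.006]
```

View pics/topc.png

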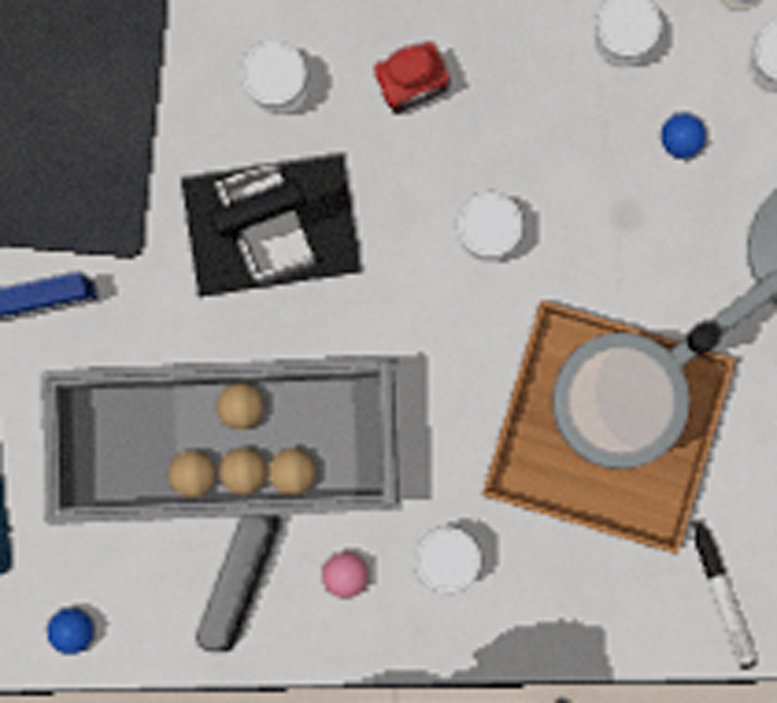

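View pics/scenec.png

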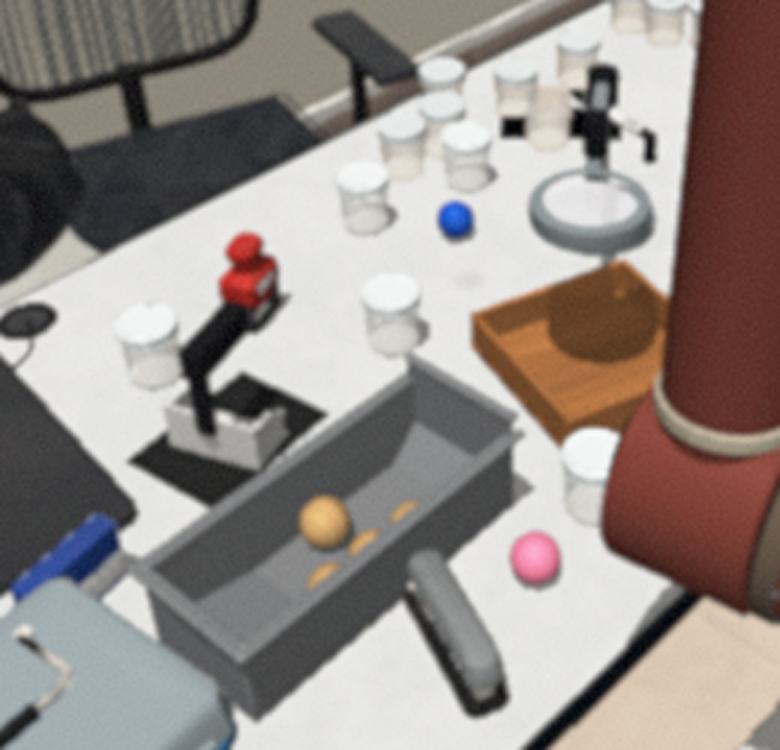

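```bash
python3 - <<'E'
from h import *
for n in("top","scene"):
    p,d,W=cloud(n)
    m=near(W,(0.58,0.78),(-0.02,0.18),(0.085,0.14)); P=W[m]
    print(n,"bar",len(P),P.mean(0),cv2.minAreaRect(P[:,:2].astype(np.float32)))
    m=near(W,(0.58,0.78),(-0.02,0.18),(0.02,0.06)); P=W[m]
    print(n,"blade",len(P),P.mean(0),cv2.minAreaRect(P[:,:2].astype(np.float32)))
    m=near(W,(0.40,0.57),(-0.07,0.27),(0.075,0.115)); P=W[m]
    print(n,"tub",cv2.minAreaRect(P[:,:2].astype(np.float32)))
    hsv=cv2.cvtColor(p,cv2.COLOR_RGB2HSV)
    m=near(W,(0.43,0.54),(-0.04,0.24),(0.015,0.06))&(hsv[...,1]>90)
    k,l,st,c=cv2.connectedComponentsWithStats(m.astype(np.uint8))
    for i in range(1,k):
        if st[i,4]>8: P=W[l==i]; print("ball",st[i],P[:,:2].mean(0),P.max(0))
    m=near(W,(0.38,0.6),(-0.36,-0.1),(0.036,0.055)); P=W[m]
    print(n,"tray",cv2.minAreaRect(P[:,:2].astype(np.float32)))
    if n=="top":
        m=(p.sum(-1)<130)&near(W,(0.58,0.78),(-0.05,0.2),(-0.01,0.02)); P=W[m]; print("mat",cv2.minAreaRect(P[:,:2].astype(np.float32)))
        m=near(W,(0.40,0.57),(-0.07,0.27),(0.075,0.115))
        L=W[m]; 
        for lo,hi in((.4,.45),(.52,.57)):
            q=L[(L[:,0]>lo)&(L[:,0]<hi)&(L[:,1]>-0.02)&(L[:,1]<0.22)]; print("wall fit",np.polyfit(q[:,1],q[:,0],1))
E
```

```text
top bar 214 [0.67436946 0.06328878 0.12644285] ((0.6765255331993103, 0.06463636457920074), (0.024197693914175034, 0.0806867927312851), 20.125171661376953)
top blade 187 [0.7002841  0.1069407  0.03508683] ((0.7012507319450378, 0.1039205938577652), (0.15672598779201508, 0.1519513577222824), 0.15447074174880981)
top tub ((0.4827740788459778, 0.10083944350481033), (0.13018135726451874, 0.30131930112838745), 1.6104254722595215)
ball [199 203  12  13 117] [0.51294685 0.0899429 ] [0.53465682 0.10875863 0.05601013]
ball [200 221  12  13 115] [0.45604323 0.0882162 ] [0.47521136 0.10585108 0.05377689]
ball [213 221  12  13 112] [0.45454079 0.04504384] [0.47447724 0.06420427 0.05377982]
ball [186 222  12  12 114] [0.4547005  0.13204905] [0.47259874 0.15069289 0.05443732]
top tray ((0.49082452058792114, -0.23244407773017883), (0.18002353608608246, 0.17984479665756226), 72.3692398071289)
mat ((0.6960510611534119, 0.06983277946710587), (0.15854862332344055, 0.24101752042770386), 1.3042902946472168)
wall fit [-0.02886503  0.42703211]
wall fit [-0.02886317  0.54368616]
scene bar 396 [0.66741388 0.07
[... 159 characters left out ...]
88593 0.03771927] ((0.7006512880325317, 0.10710659623146057), (0.16465935111045837, 0.13495981693267822), 5.30525541305542)
scene tub ((0.482395201921463, 0.10963752865791321), (0.13448838889598846, 0.3009088933467865), 2.115649461746216)
ball [210 285  16  17 218] [0.50676001 0.10339533] [0.53626908 0.11974399 0.04866859]
ball [241 288   6   5  14] [0.46362454 0.05821761] [0.468115   0.06534282 0.04702269]
ball [227 297   8   7  27] [0.46316888 0.10107847] [0.46969187 0.11106937 0.05016164]
ball [213 308   9   7  27] [0.46199678 0.14485674] [0.46812281 0.15402594 0.05023414]
scene tray ((0.4907599687576294, -0.22294582426548004), (0.1818609982728958, 0.18319860100746155), 73.00506591796875)
```

```bash
cat >> h.py <<'E'
from scipy.spatial.transform import Rotation as Ro
def jaw():
    s=state(); w,x,y,z=s["tool_rot"]; R=Ro.from_quat([x,y,z,w]).as_matrix()
    return s["tool_pos"],R,np.degrees(np.arctan2(R[1,2],R[0,2]))
def say():
    s=state();t,R,a=jaw();print("t",round(s["time"],2),"tcp",t.round(4),"jaw",round(a,2),"down",R[:,0].round(3),"F",s["contact_force"].round(1),"w",round(s["gripper_width"],3),"q",s["joint_pos"].round(2))
E
python3 - <<'E'
from h import *
say()
p,d,W=cloud("scene")
c,s=np.cos(np.radians(20.3)),np.sin(np.radians(20.3))
m=near(W,(0.55,0.8),(-0.05,0.2),(0.008,0.14)); P=W[m]-[0.6745,0.0705,0]
u=P[:,0]*c+P[:,1]*s; v=-P[:,0]*s+P[:,1]*c
k=(abs(u)<.06)&(abs(v)<.06)
for a in np.arange(-.05,.05,.01):
    q=P[k&(v>=a)&(v<a+.01)]; print(round(a,3),len(q),np.percentile(q[:,2],[5,30,50,70,90,99]).round(3) if len(q) else "")
E
```

```text
t 1.35 tcp [ 0.1714 -0.601   0.2313] jaw -74.08 down [ 0. -0. -1.] F [0.5 0.1 0.1] w 1.0 q [-1.41  0.05  1.61  0.    1.48 -0.12]
-0.05 0 
-0.04 19 [0.105 0.118 0.127 0.129 0.131 0.131]
-0.03 38 [0.104 0.116 0.124 0.129 0.131 0.132]
-0.02 56 [0.013 0.099 0.118 0.128 0.131 0.132]
-0.01 73 [0.014 0.032 0.106 0.125 0.13  0.132]
0.0 82 [0.015 0.035 0.098 0.122 0.13  0.132]
0.01 76 [0.016 0.042 0.099 0.122 0.13  0.131]
0.02 231 [0.011 0.025 0.036 0.047 0.127 0.132]
0.03 334 [0.012 0.033 0.049 0.075 0.118 0.131]
0.04 48 [0.102 0.109 0.116 0.123 0.127 0.131]
```

Call:
{"api": "play_rows", "payload": {
  "motion": [
    [-1,[0,0,0.03],0],
    [-1,[0.03,0.03,0.06],-0.12],
    [-1,[0.06,0.06,0.06],-0.25],
    [-1,[0.09,0.09,0.06],-0.38],
    [-1,[0.12,0.12,0.06],-0.5]
  ]
}}

```text
time: 1.9
tool_pos: [0.2923, -0.48, 0.2919]
tool_rot: [-0.44, -0.554, -0.439, 0.554]
contact_force: [0.6, -0.1, -0.2]
gripper_width: 1.001
```

Call:
{"api": "play_rows", "payload": {
  "motion": [
    [-1,[0.04,0.03,0],-0.13],
    [-1,[0.08,0.06,0],-0.27],
    [-1,[0.12,0.09,0],-0.4],
    [-1,[0.16,0.12,0],-0.53],
    [-1,[0.2,0.15,0],-0.66]
  ]
}}

```text
time: 2.4
tool_pos: [0.4899, -0.3317, 0.2916]
tool_rot: [0.237, 0.666, 0.237, -0.666]
contact_force: [1.0, -1.1, 0.7]
gripper_width: 0.997
```

Call:
{"api": "play_rows", "payload": {
  "motion": [
    [-1,[0.04,0.02,0],-0.044],
    [-1,[0.064,0.0355,0],-0.044],
    [-1,[0.064,0.0355,0],-0.044],
    [-1,[0.064,0.0355,0],-0.044]
  ]
}}

```text
time: 2.8
tool_pos: [0.5526, -0.2975, 0.2911]
tool_rot: [-0.224, -0.67, -0.224, 0.671]
contact_force: [0.0, 0.5, 0.0]
gripper_width: 1.004
```

```bash
python3 - <<'E'
from h import *
say()
p,d,W=cloud("wrist"); crop(p,0,560,0,420,1,"w1.png")
m=near(W,(0.5,0.62),(-0.36,-0.23),(0.195,0.24)); P=W[m]; print(len(P)); 
if len(P): print(np.median(P,0),cv2.minEnclosingCircle(P[P[:,2]>.215][:,:2].astype(np.float32)))
for t in("lamp_knob","lamp_head","lamp"): print(t,nets.landmark_of("wrist",t))
E
```

```text
t 2.8 tcp [ 0.5526 -0.2975  0.2911] jaw -143.0 down [-0.001 -0.    -1.   ] F [0.  0.5 0. ] w 1.004 q [-0.61  0.03  1.54 -0.    1.57  1.88]
1352
[ 0.55509531 -0.29865185  0.22869252] ((0.552861750125885, -0.29539331793785095), 0.012107979506254196)
lamp_knob [{'at': [0.5548, -0.2954, 0.2112], 'score': 0.76}]
lamp_head [{'at': [0.5064, -0.2381, 0.1756], 'score': 0.91}]
lamp [{'at': [0.647, -0.424, -0.0007], 'score': 0.77}, {'at': [0.4951, -0.2301, -0.0005], 'score': 0.47}]
```

View pics/w1.png

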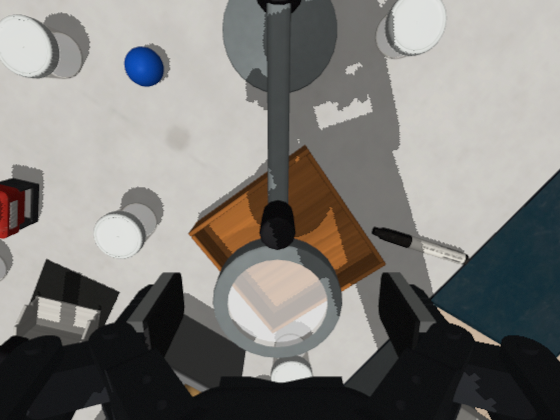

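Call:
{"api": "play_rows", "payload": {
  "motion": [
    [-1,[0.001,0.002,-0.04],0],
    [-1,[0.001,0.002,-0.08],0],
    [-1,[0.001,0.002,-0.096],0],
    [0.5,[0.001,0.002,-0.096],0],
    [1,[0.001,0.002,-0.096],0]
  ]
}}

```text
time: 3.5
tool_pos: [0.5538, -0.2965, 0.1968]
tool_rot: [0.224, 0.671, 0.223, -0.67]
contact_force: [0.1, -0.7, 0.7]
gripper_width: 0.693
```

Call:
{"api": "play_rows", "payload": {
  "motion": [
    [1,[0,0,0],0],
    [1,[0,0,0],0],
    [1,[0,0,0],0],
    [1,[0,0,0],0]
  ]
}}

```text
time: 3.9
tool_pos: [0.5546, -0.2964, 0.198]
tool_rot: [0.225, 0.672, 0.223, -0.67]
contact_force: [0.3, 0.2, 5.7]
gripper_width: 0.265
```

```bash
python3 - <<'E'
from h import *
say()
c=np.array([0.650,-0.424]); t=state()["tool_pos"][:2]-c; r=np.hypot(*t); a0=np.arctan2(t[1],t[0]); print(r,np.degrees(a0))
for i in range(0,16):
    a=a0+0.12*i; print(i,0.12*i,(r*np.array([np.cos(a),np.sin(a)])-t).round(3))
E
```

```text
t 3.9 tcp [ 0.5546 -0.2964  0.198 ] jaw -143.06 down [ 0.003 -0.002 -1.   ] F [0.3 0.2 5.7] w 0.265 q [-0.61  0.08  1.64 -0.    1.42  1.89]
0.15935567781902485 126.7861140466804
0 0.0 [0. 0.]
1 0.12 [-0.015 -0.012]
2 0.24 [-0.028 -0.026]
3 0.36 [-0.039 -0.042]
4 0.48 [-0.048 -0.058]
5 0.6 [-0.055 -0.076]
6 0.72 [-0.06  -0.095]
7 0.84 [-0.063 -0.113]
8 0.96 [-0.064 -0.133]
9 1.08 [-0.062 -0.152]
10 1.2 [-0.058 -0.17 ]
11 1.3199999999999998 [-0.052 -0.188]
12 1.44 [-0.044 -0.206]
13 1.56 [-0.033 -0.222]
14 1.68 [-0.021 -0.236]
15 1.7999999999999998 [-0.007 -0.25 ]
```

Call:
{"api": "play_rows", "payload": {
  "motion": [
    [1,[-0.015,-0.012,0],0.12],
    [1,[-0.028,-0.026,0],0.24],
    [1,[-0.039,-0.042,0],0.36],
    [1,[-0.048,-0.058,0],0.48],
    [1,[-0.055,-0.076,0],0.6]
  ]
}}

```text
time: 4.4
tool_pos: [0.4994, -0.3725, 0.1981]
tool_rot: [0.415, 0.574, 0.412, -0.573]
contact_force: [3.4, 0.8, 5.2]
gripper_width: 0.262
```

Call:
{"api": "play_rows", "payload": {
  "motion": [
    [1,[-0.005,-0.019,0],0.12],
    [1,[-0.008,-0.037,0],0.24],
    [1,[-0.009,-0.057,0],0.36],
    [1,[-0.007,-0.076,0],0.48],
    [1,[-0.003,-0.094,0],0.6]
  ]
}}

```text
time: 4.9
tool_pos: [0.4973, -0.4662, 0.198]
tool_rot: [0.566, 0.426, 0.563, -0.425]
contact_force: [5.4, 3.3, 6.5]
gripper_width: 0.265
```

Call:
{"api": "play_rows", "payload": {
  "motion": [
    [1,[0.006,-0.018,0],0.12],
    [1,[0.014,-0.036,0],0.24],
    [1,[0.025,-0.052,0],0.36],
    [1,[0.025,-0.052,0],0.36],
    [0.5,[0.025,-0.052,0],0.36]
  ]
}}

```text
time: 5.4
tool_pos: [0.5228, -0.5174, 0.1981]
tool_rot: [0.633, 0.319, 0.63, -0.318]
contact_force: [3.1, 3.3, 5.9]
gripper_width: 0.261
```

Call:
{"api": "play_rows", "payload": {
  "motion": [
    [-1,[0,0,0],0],
    [-1,[0,0,0],0],
    [-1,[0,0,0],0],
    [-1,[0,0,0.04],0],
    [-1,[0,0,0.09],0]
  ]
}}

```text
time: 5.9
tool_pos: [0.5189, -0.5163, 0.281]
tool_rot: [0.628, 0.321, 0.634, -0.318]
contact_force: [0.9, -0.6, -0.5]
gripper_width: 1.0
```

Call:
{"api": "play_rows", "payload": {
  "motion": [
    [-1,[0,0.03,0.03],0.1],
    [-1,[0,0.075,0.04],0.24],
    [-1,[0,0.12,0.04],0.38],
    [-1,[0,0.16,0.04],0.52],
    [-1,[0.01,0.2,0.04],0.66]
  ]
}}

```text
time: 6.4
tool_pos: [0.5296, -0.3164, 0.3253]
tool_rot: [0.7, 0.096, 0.701, -0.096]
contact_force: [0.6, 0.0, 0.8]
gripper_width: 0.998
```

Call:
{"api": "play_rows", "payload": {
  "motion": [
    [-1,[0.02,0.045,0],0.14],
    [-1,[0.035,0.09,0],0.28],
    [-1,[0.055,0.135,0],0.42],
    [-1,[0.07,0.18,0],0.56],
    [-1,[0.09,0.225,0],0.63]
  ]
}}

```text
time: 6.9
tool_pos: [0.6205, -0.0911, 0.3252]
tool_rot: [0.696, -0.125, 0.696, 0.125]
contact_force: [0.7, -0.6, -0.7]
gripper_width: 1.004
```

Call:
{"api": "play_rows", "payload": {
  "motion": [
    [-1,[0.02,0.045,-0.02],0],
    [-1,[0.04,0.09,-0.05],0],
    [-1,[0.05,0.13,-0.09],0],
    [-1,[0.05,0.155,-0.09],0],
    [-1,[0.05,0.16,-0.09],0]
  ]
}}

```text
time: 7.4
tool_pos: [0.6686, 0.071, 0.2306]
tool_rot: [0.693, -0.125, 0.698, 0.126]
contact_force: [-0.3, -1.0, -0.1]
gripper_width: 0.998
```

```bash
python3 - <<'E'
from h import *
say()
p,d,W=cloud("wrist"); crop(p,0,560,0,420,1,"w2.png")
m=near(W,(0.6,0.75),(0.0,0.14),(0.118,0.14)); P=W[m]; print(len(P)); 
if len(P): print(np.median(P,0),cv2.minAreaRect(P[:,:2].astype(np.float32)))
for t in("scoop_grip","scoop"): print(t,nets.landmark_of("wrist",t))
p,d,W=cloud("top"); crop(p,140,450,60,290,2.5,"t2.png"); 
for t in("lamp_head","lamp_knob","tray"): print(t,nets.landmark_of("top",t))
E
```

```text
t 7.4 tcp [0.6686 0.071  0.2306] jaw 20.45 down [-0.007  0.001 -1.   ] F [-0.3 -1.  -0.1] w 0.998 q [-0.01  0.17  1.49  0.    1.49 -0.36]
2775
[0.67352647 0.07073356 0.13091509] ((0.6746909618377686, 0.06740574538707733), (0.022044481709599495, 0.07886854559183121), 20.641077041625977)
scoop_grip [{'at': [0.6734, 0.0727, 0.1108], 'score': 0.92}, {'at': [0.492, -0.2314, 0.0037], 'score': 0.42}]
scoop [{'at': [0.6736, 0.0706, 0.0053], 'score': 0.87}]
lamp_head [{'at': [0.4521, -0.5659, 0.1797], 'score': 0.92}]
lamp_knob [{'at': [0.5218, -0.5174, 0.2101], 'score': 0.66}]
tray [{'at': [0.4906, -0.2296, -0.0001], 'score': 0.85}]
```

View pics/w2.png

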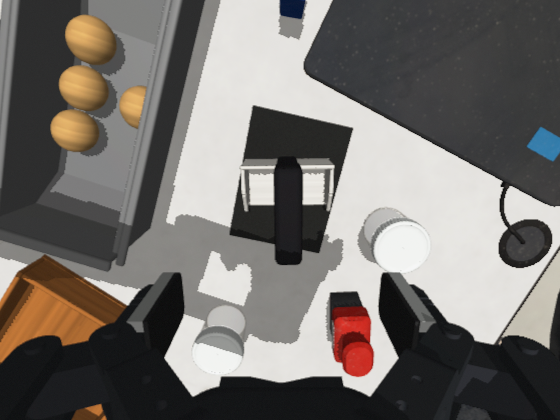

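View pics/t2.png

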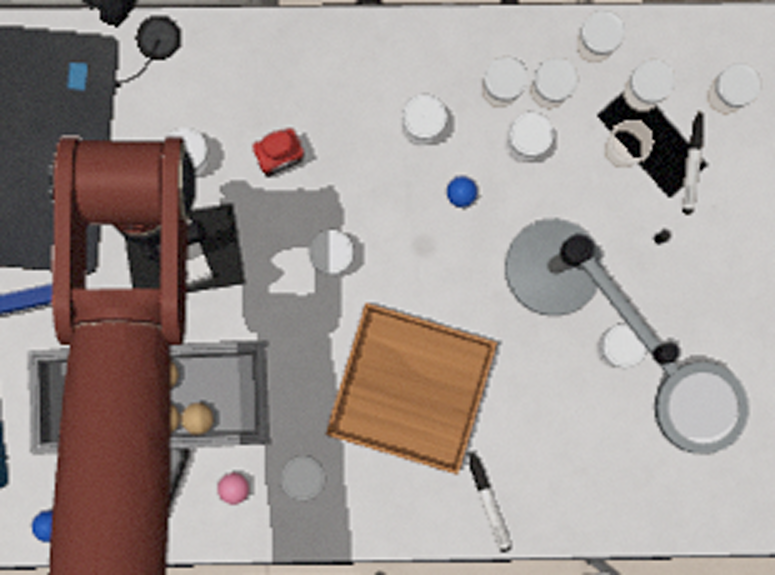

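Call:
{"api": "play_rows", "payload": {
  "motion": [
    [-1,[0.001,0.0,-0.04],0],
    [-1,[0.001,0,-0.08],0],
    [-1,[0.001,0,-0.12],0],
    [-1,[0.001,0,-0.139],0],
    [-1,[0.001,0,-0.139],0]
  ]
}}

```text
time: 8.25
tool_pos: [0.6688, 0.0662, 0.0921]
tool_rot: [0.694, -0.123, 0.699, 0.124]
contact_force: [0.6, 0.1, -0.3]
gripper_width: 1.001
```

Call:
{"api": "play_rows", "payload": {
  "motion": [
    [0.3,[0,0,0],0],
    [0.7,[0,0,0],0],
    [1,[0,0,0],0],
    [1,[0,0,0],0],
    [1,[0,0,0],0]
  ]
}}

```text
time: 8.75
tool_pos: [0.6725, 0.0674, 0.0978]
tool_rot: [0.697, -0.124, 0.695, 0.124]
contact_force: [1.0, -0.0, 2.9]
gripper_width: 0.25
```

Call:
{"api": "play_rows", "payload": {
  "motion": [
    [1,[0,0,0],0],
    [1,[0,0,0],0],
    [1,[0,0,0.02],0],
    [1,[0,0,0.05],0],
    [1,[0,0,0.09],0]
  ]
}}

```text
time: 9.25
tool_pos: [0.6689, 0.0673, 0.1828]
tool_rot: [0.693, -0.124, 0.699, 0.125]
contact_force: [1.1, -0.1, -0.8]
gripper_width: 0.248
```

```bash
python3 - <<'E'
from h import *
say()
p,d,W=cloud("wrist"); crop(p,0,560,0,420,1,"w3.png")
E
```

```text
t 9.25 tcp [0.6689 0.0673 0.1828] jaw 20.23 down [-0.008  0.    -1.   ] F [ 1.1 -0.1 -0.8] w 0.248 q [-0.01  0.2   1.54 -0.    1.42 -0.36]
```

View pics/w3.png

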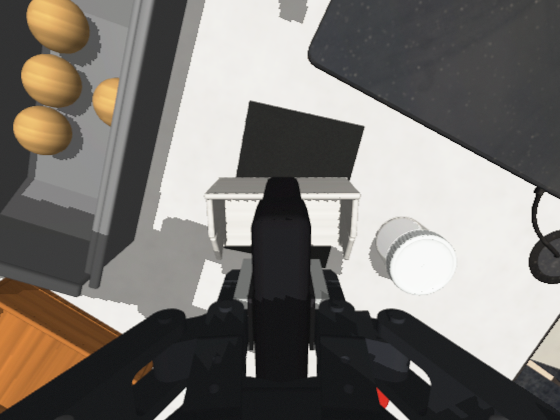

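Call:
{"api": "play_rows", "payload": {
  "motion": [
    [1,[0,0,0.03],0],
    [1,[-0.03,0.02,0.045],-0.07],
    [1,[-0.07,0.045,0.045],-0.15],
    [1,[-0.11,0.07,0.045],-0.23],
    [1,[-0.15,0.095,0.045],-0.31]
  ]
}}

```text
time: 9.8
tool_pos: [0.5193, 0.1629, 0.2299]
tool_rot: [0.706, -0.014, 0.708, 0.014]
contact_force: [-0.5, 0.0, -1.1]
gripper_width: 0.246
```

Call:
{"api": "play_rows", "payload": {
  "motion": [
    [1,[-0.03,0.02,0],-0.015],
    [1,[-0.044,0.025,0],-0.015],
    [1,[-0.044,0.025,0],-0.015],
    [1,[-0.044,0.025,0],-0.015]
  ]
}}

```text
time: 10.2
tool_pos: [0.4779, 0.1869, 0.231]
tool_rot: [0.707, -0.01, 0.707, 0.01]
contact_force: [1.3, 0.4, -1.9]
gripper_width: 0.249
```

```bash
cat >> h.py <<'E'
def balls(W,p,xr=(0.41,0.56),yr=(-0.04,0.25),zr=(0.012,0.2)):
    hsv=cv2.cvtColor(p,cv2.COLOR_RGB2HSV)
    m=near(W,xr,yr,zr)&(hsv[...,1]>80)&(hsv[...,0]<25)
    k,l,st,c=cv2.connectedComponentsWithStats(m.astype(np.uint8))
    return [(st[i,4],np.median(W[l==i],0).round(3),W[l==i].max(0).round(3)) for i in range(1,k) if st[i,4]>10]
def bar(W,z=(0.05,0.3)):
    t=state()["tool_pos"]
E
python3 - <<'E'
from h import *
say()
p,d,W=cloud("wrist"); crop(p,0,560,0,420,1,"w4.png")
for b in balls(W,p): print(b)
p,d,W=cloud("scene"); crop(p,60,340,140,380,2.8,"s4.png")
E
```

```text
t 10.2 tcp [0.4779 0.1869 0.231 ] jaw 1.61 down [ 0.    -0.001 -1.   ] F [ 1.3  0.4 -1.9] w 0.249 q [ 0.23 -0.22  1.87 -0.    1.49  0.2 ]
(np.int32(216), array([0.523, 0.109, 0.035]), array([0.533, 0.116, 0.043]))
(np.int32(71), array([0.442, 0.107, 0.033]), array([0.447, 0.112, 0.041]))
```

View pics/w4.png

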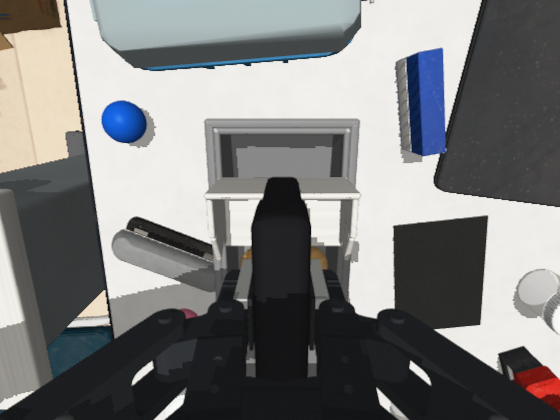

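View pics/s4.png

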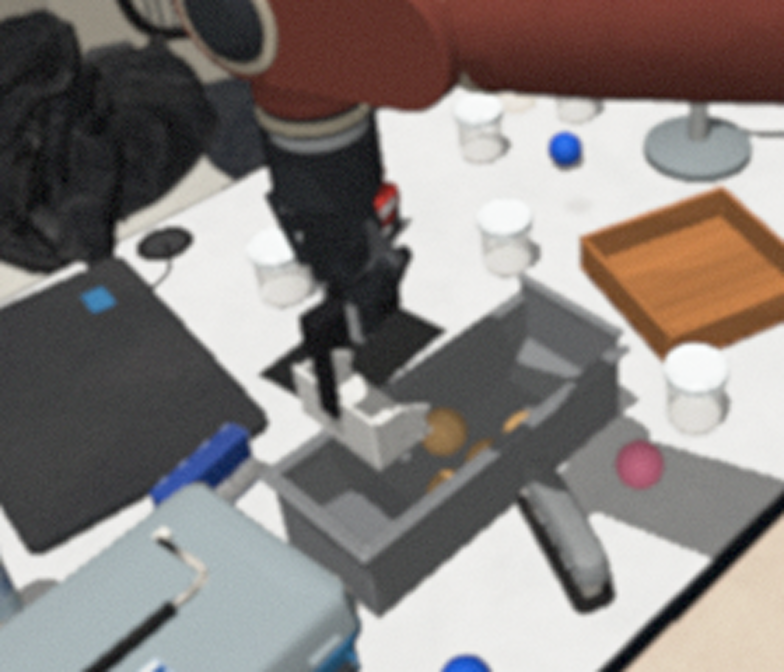

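```bash
python3 - <<'E'
from h import *
say()
p,d,W=cloud("wrist")
m=near(W,(0.4,0.56),(0.2,0.24),(0.165,0.2)); P=W[m]
print("rear wall",len(P),P.min(0),P.max(0),np.percentile(P,[2,50,98],axis=0).round(4))
k=abs(P[:,2]-np.percentile(P[:,2],90))<.005; q=P[k]; print("yaw fit",np.polyfit(q[:,0],q[:,1],1))
# tub inner walls near y .16-.24
for x in (0.42,0.425,0.43,0.535,0.54,0.545): 
    pass
m=near(W,(0.4,0.56),(0.225,0.245),(0.078,0.095)); P=W[m]; h,e=np.histogram(P[:,0],bins=np.arange(.41,.56,.004)); print(dict(zip(e.round(3),h)))
E
```

```text
t 10.3 tcp [0.4785 0.1866 0.2311] jaw 1.54 down [ 0. -0. -1.] F [ 0.2 -0.2 -1.4] w 0.247 q [ 0.23 -0.22  1.87 -0.    1.49  0.2 ]
rear wall 2162 [0.43187099 0.2000029  0.16501469] [0.52396462 0.22263043 0.19981671] [[0.4332 0.2013 0.1658]
 [0.4793 0.2145 0.1802]
 [0.5223 0.2224 0.1969]]
yaw fit [0.00360033 0.21257257]
{np.float64(0.41): np.int64(65), np.float64(0.414): np.int64(113), np.float64(0.418): np.int64(114), np.float64(0.422): np.int64(108), np.float64(0.426): np.int64(25), np.float64(0.43): np.int64(24), np.float64(0.434): np.int64(21), np.float64(0.438): np.int64(24), np.float64(0.442): np.int64(25), np.float64(0.446): np.int64(25), np.float64(0.45): np.int64(21), np.float64(0.454): np.int64(19), np.float64(0.458): np.int64(20), np.float64(0.462): np.int64(20), np.float64(0.466): np.int64(19), np.float64(0.47): np.int64(16), np.float64(0.474): np.int64(20), np.float64(0.478): np.int64(20), np.float64(0.482): np.int64(16), np.float64(0.486): np.int64(13), np.float64(0.49): np.int64(14), np.float64(0.494): np.int64(15), np.float64(0.498): np.int64(15), np.float64(0.502): np.int64(15), np.float64(0.506): np.int64(13), np.float64(0.51): np.int64(13), np.float64(0.514): np.int64(12), np.float64(0.518): np.int64(9), np.float64(0.522): np.int64(9), np.float64(0.526): np.int64(78), np.float64(0.53): np.int64(111), np.float64(0.534): np.int64(115), np.float64(0.538): np.int64(88), np.float64(0.542): np.int64(0), np.float64(0.546): np.int64(0), np.float64(0.55): np.int64(0), np.float64(0.554): np.int64(0)}
```

Call:
{"api": "play_rows", "payload": {
  "motion": [
    [1,[0.0,0.002,-0.03],0],
    [1,[0,0.003,-0.06],0],
    [1,[0,0.003,-0.09],0],
    [1,[0,0.003,-0.108],0],
    [1,[0,0.003,-0.108],0]
  ]
}}

```text
time: 10.85
tool_pos: [0.4758, 0.1891, 0.1195]
tool_rot: [0.704, -0.01, 0.71, 0.009]
contact_force: [-0.6, 0.4, -1.5]
gripper_width: 0.246
```

```bash
python3 - <<'E'
from h import *
say()
p,d,W=cloud("wrist"); crop(p,0,560,0,420,1,"w5.png")
p,d,W=cloud("scene"); crop(p,60,340,140,380,2.8,"s5.png")
E
```

```text
t 10.85 tcp [0.4758 0.1891 0.1195] jaw 1.53 down [-0.007 -0.002 -1.   ] F [-0.6  0.4 -1.5] w 0.246 q [ 0.23 -0.12  1.97 -0.    1.29  0.21]
```

View pics/w5.png

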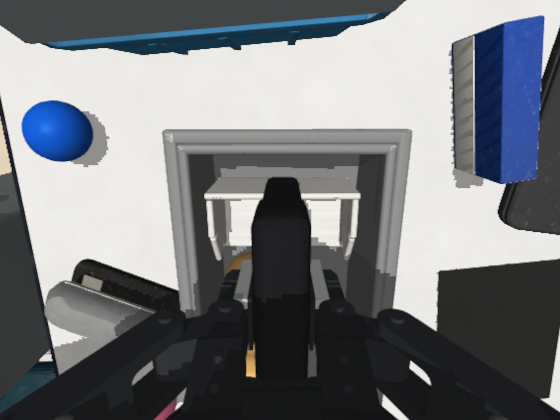

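View pics/s5.png

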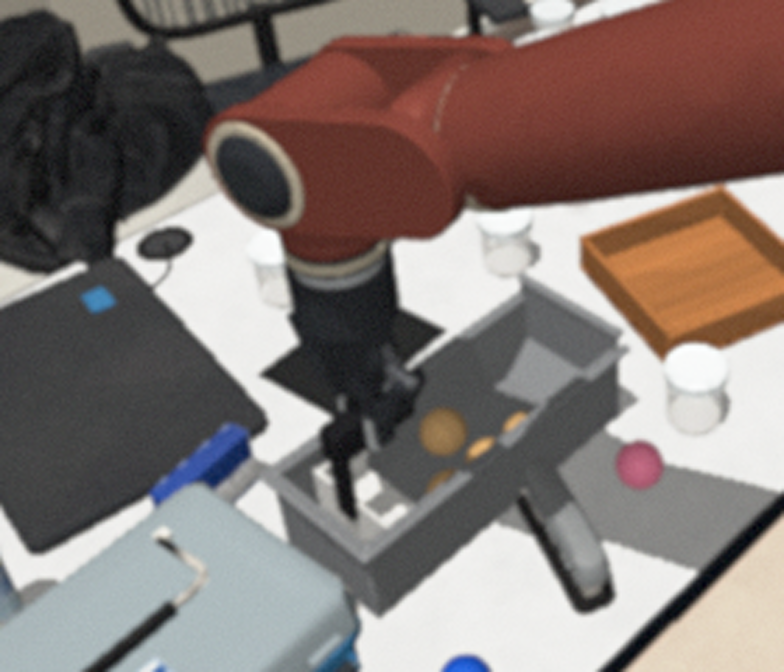

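Call:
{"api": "play_rows", "payload": {
  "motion": [
    [1,[0.0005,-0.015,-0.0035],0],
    [1,[0.001,-0.03,-0.007],0],
    [1,[0.0015,-0.045,-0.0105],0],
    [1,[0.002,-0.06,-0.014],0],
    [1,[0.0022,-0.075,-0.0195],0]
  ]
}}

```text
time: 11.45
tool_pos: [0.4801, 0.1137, 0.1042]
tool_rot: [0.708, -0.009, 0.707, 0.01]
contact_force: [0.1, 0.7, -1.7]
gripper_width: 0.248
```

Call:
{"api": "play_rows", "payload": {
  "motion": [
    [1,[0.0003,-0.008,-0.001],0],
    [1,[0.0005,-0.016,-0.001],0],
    [1,[0.0007,-0.024,-0.001],0],
    [1,[0.001,-0.032,-0.001],0],
    [1,[0.001,-0.04,-0.001],0]
  ]
}}

```text
time: 11.95
tool_pos: [0.4809, 0.0749, 0.1031]
tool_rot: [0.707, -0.01, 0.707, 0.01]
contact_force: [0.7, 1.3, -2.1]
gripper_width: 0.247
```

```bash
python3 - <<'E'
from h import *
say()
p,d,W=cloud("wrist"); crop(p,0,560,0,420,1,"w6.png")
p,d,W=cloud("scene"); crop(p,60,340,140,380,2.8,"s6.png")
E
```

```text
t 11.95 tcp [0.4809 0.0749 0.1031] jaw 1.62 down [ 0.001  0.    -1.   ] F [ 0.7  1.3 -2.1] w 0.247 q [ 0.   -0.17  2.05  0.    1.26 -0.03]
```

View pics/w6.png

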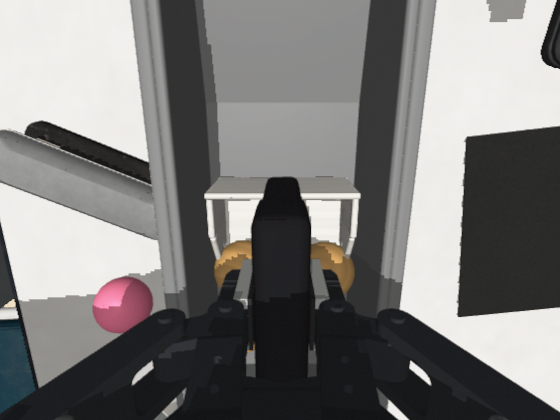

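View pics/s6.png

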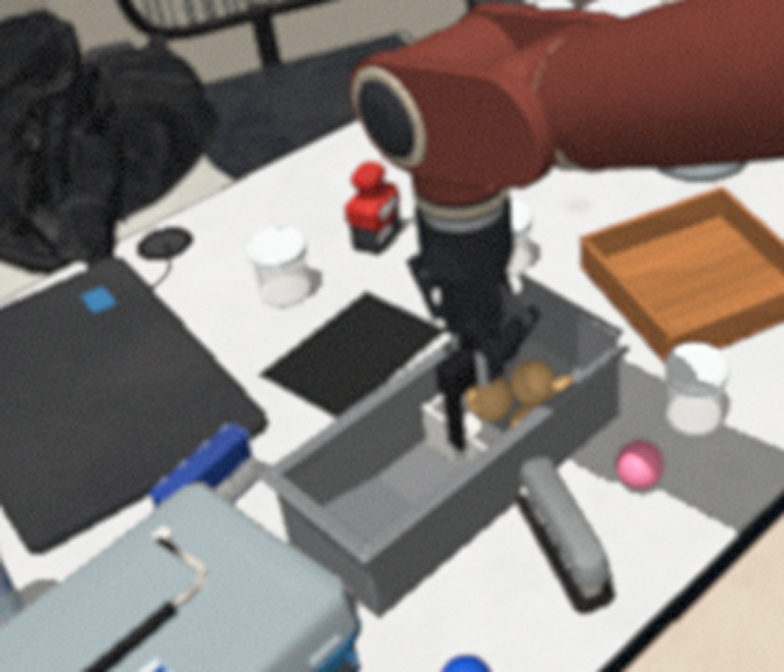

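Call:
{"api": "play_rows", "payload": {
  "motion": [
    [1,[0.0003,-0.008,-0.001],0],
    [1,[0.0005,-0.016,-0.001],0],
    [1,[0.0007,-0.024,-0.001],0],
    [1,[0.001,-0.032,-0.001],0],
    [1,[0.001,-0.04,-0.001],0]
  ]
}}

```text
time: 12.55
tool_pos: [0.4818, 0.0345, 0.1018]
tool_rot: [0.707, -0.01, 0.707, 0.01]
contact_force: [0.1, 1.4, -1.9]
gripper_width: 0.249
```

```bash
python3 - <<'E'
from h import *
say()
p,d,W=cloud("wrist"); crop(p,0,560,0,420,1,"w7.png")
p,d,W=cloud("scene"); crop(p,140,340,160,360,3,"s7.png")
E
```

```text
t 12.55 tcp [0.4818 0.0345 0.1018] jaw 1.6 down [ 0. -0. -1.] F [ 0.1  1.4 -1.9] w 0.249 q [-0.08 -0.18  2.06 -0.    1.26 -0.11]
```

View pics/w7.png

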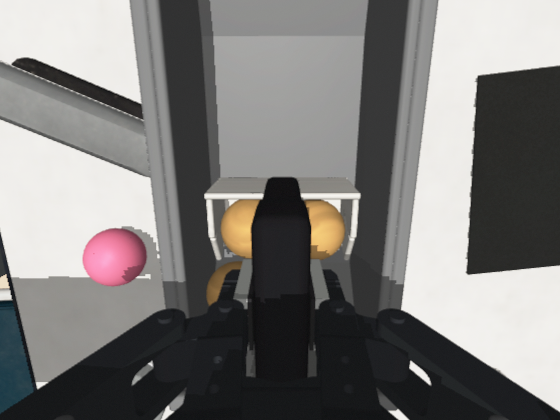

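View pics/s7.png

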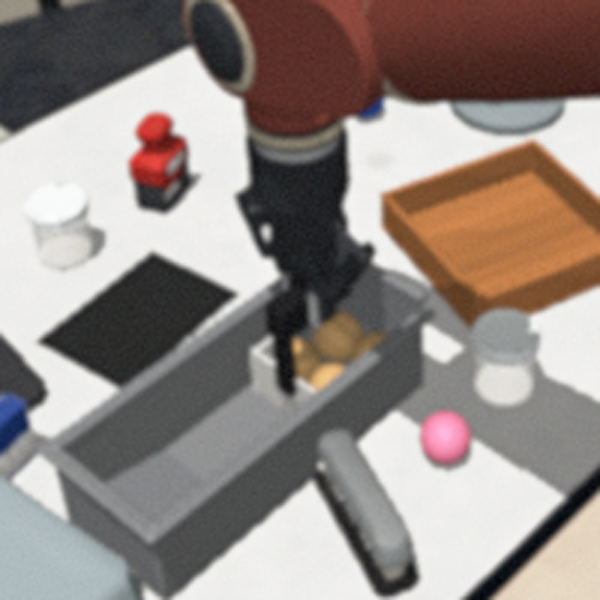

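Call:
{"api": "play_rows", "payload": {
  "motion": [
    [1,[0.0,-0.002,0.003],0],
    [1,[0,-0.002,0.01],0],
    [1,[0,-0.002,0.02],0],
    [1,[0,-0.002,0.03],0],
    [1,[0,-0.002,0.04],0]
  ]
}}

```text
time: 13.15
tool_pos: [0.4821, 0.0335, 0.1433]
tool_rot: [0.707, -0.01, 0.707, 0.01]
contact_force: [-0.2, 1.2, -1.7]
gripper_width: 0.246
```

Call:
{"api": "play_rows", "payload": {
  "motion": [
    [1,[0,0,0.01],0],
    [1,[0,0,0.022],0],
    [1,[0,0,0.034],0],
    [1,[0,0,0.046],0],
    [1,[0,0,0.055],0]
  ]
}}

```text
time: 13.65
tool_pos: [0.4821, 0.0333, 0.1984]
tool_rot: [0.708, -0.01, 0.707, 0.01]
contact_force: [0.3, -0.8, -1.5]
gripper_width: 0.249
```

```bash
python3 - <<'E'
from h import *
say()
p,d,W=cloud("wrist"); crop(p,0,560,0,420,1,"w8.png")
for b in balls(W,p): print(b)
p,d,W=cloud("scene"); crop(p,140,340,160,360,3,"s8.png")
E
```

```text
t 13.65 tcp [0.4821 0.0333 0.1984] jaw 1.6 down [ 0.001 -0.    -1.   ] F [ 0.3 -0.8 -1.5] w 0.249 q [-0.09 -0.28  1.97 -0.    1.45 -0.11]
(np.int32(3645), array([0.471, 0.117, 0.043]), array([0.513, 0.138, 0.05 ]))
(np.int32(1606), array([0.509, 0.042, 0.144]), array([0.534, 0.055, 0.15 ]))
(np.int32(1440), array([0.456, 0.041, 0.143]), array([0.468, 0.054, 0.149]))
```

View pics/w8.png

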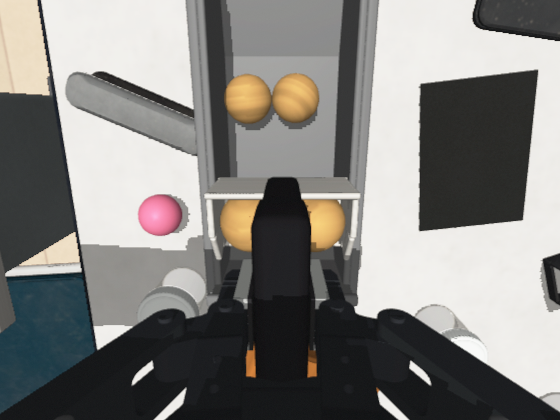

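View pics/s8.png

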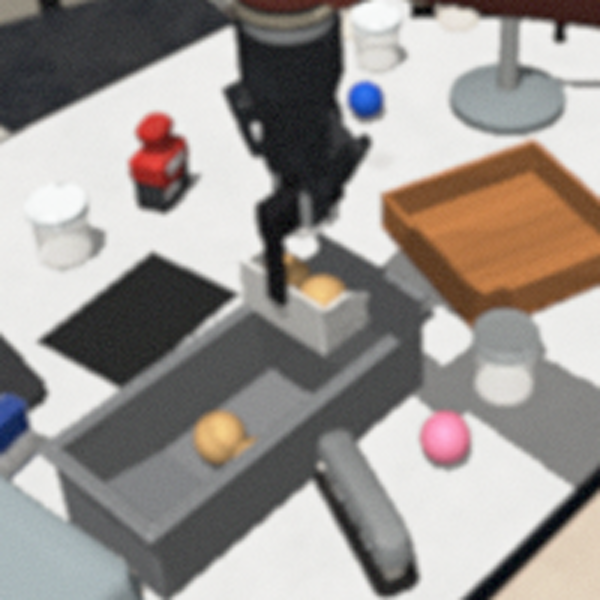

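Call:
{"api": "play_rows", "payload": {
  "motion": [
    [1,[0,0,0.01],0],
    [1,[0,0,0.02],0],
    [1,[0,0,0.03],0],
    [1,[0,-0.003,0.03],0],
    [1,[0,-0.009,0.03],0]
  ]
}}

```text
time: 14.25
tool_pos: [0.4819, 0.0242, 0.2272]
tool_rot: [0.707, -0.01, 0.707, 0.01]
contact_force: [-0.7, -0.4, -2.2]
gripper_width: 0.247
```

Call:
{"api": "play_rows", "payload": {
  "motion": [
    [1,[0,-0.009,0],0.05],
    [1,[0,-0.021,0],0.15],
    [1,[0.001,-0.034,0],0.25],
    [1,[0.001,-0.047,0],0.35],
    [1,[0.002,-0.06,0],0.45]
  ]
}}

```text
time: 14.75
tool_pos: [0.4832, -0.0366, 0.226]
tool_rot: [0.686, -0.169, 0.687, 0.169]
contact_force: [-0.0, -0.3, -2.2]
gripper_width: 0.248
```

Call:
{"api": "play_rows", "payload": {
  "motion": [
    [1,[0,-0.013,0],0.1],
    [1,[0.001,-0.026,0],0.2],
    [1,[0.001,-0.039,0],0.3],
    [1,[0.002,-0.052,0],0.4],
    [1,[0.002,-0.065,0],0.5]
  ]
}}

```text
time: 15.25
tool_pos: [0.4853, -0.1016, 0.226]
tool_rot: [0.623, -0.333, 0.624, 0.334]
contact_force: [-0.7, 1.0, -2.3]
gripper_width: 0.249
```

Call:
{"api": "play_rows", "payload": {
  "motion": [
    [1,[0,-0.013,0],0.1],
    [1,[0.001,-0.026,0],0.2],
    [1,[0.001,-0.039,0],0.3],
    [1,[0.002,-0.052,0],0.4],
    [1,[0.002,-0.065,0],0.5]
  ]
}}

```text
time: 15.75
tool_pos: [0.4872, -0.1665, 0.2259]
tool_rot: [0.522, -0.477, 0.522, 0.478]
contact_force: [1.0, 0.7, -2.3]
gripper_width: 0.248
```

Call:
{"api": "play_rows", "payload": {
  "motion": [
    [1,[0,-0.013,0],0.1],
    [1,[0.001,-0.026,0],0.16],
    [1,[0.001,-0.037,0],0.2],
    [1,[0.002,-0.045,0],0.2],
    [1,[0.002,-0.05,0],0.2]
  ]
}}

```text
time: 16.25
tool_pos: [0.4894, -0.2164, 0.2262]
tool_rot: [0.473, -0.525, 0.473, 0.526]
contact_force: [0.6, -0.3, -2.2]
gripper_width: 0.251
```

Call:
{"api": "play_rows", "payload": {
  "motion": [
    [1,[0,-0.003,0],0],
    [1,[0,-0.005,0],0],
    [1,[0,-0.005,0],0]
  ]
}}

```text
time: 16.55
tool_pos: [0.4897, -0.2206, 0.2268]
tool_rot: [0.473, -0.526, 0.473, 0.526]
contact_force: [-0.1, 0.7, -2.7]
gripper_width: 0.246
```

```bash
python3 - <<'E'
from h import *
say()
p,d,W=cloud("wrist"); crop(p,0,560,0,420,1,"w9.png")
p,d,W=cloud("scene"); crop(p,140,400,120,360,3,"s9.png")
p,d,W=cloud("top"); print(nets.landmark_of("top","tray"))
E
```

```text
t 16.55 tcp [ 0.4897 -0.2206  0.2268] jaw 96.13 down [-0.  0. -1.] F [-0.1  0.7 -2.7] w 0.246 q [-0.56 -0.16  1.82  0.    1.48 -2.24]
[{'at': [0.4916, -0.2267, -0.0001], 'score': 0.91}]
```

View pics/w9.png

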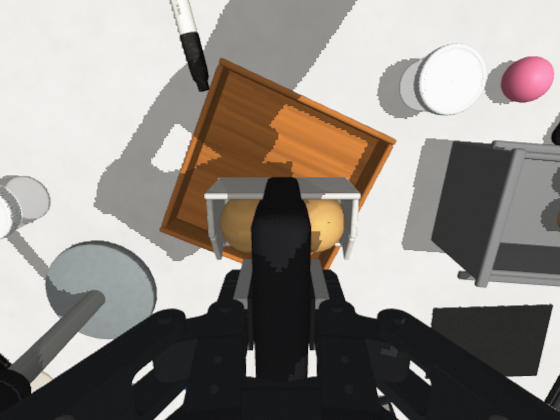

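View pics/s9.png

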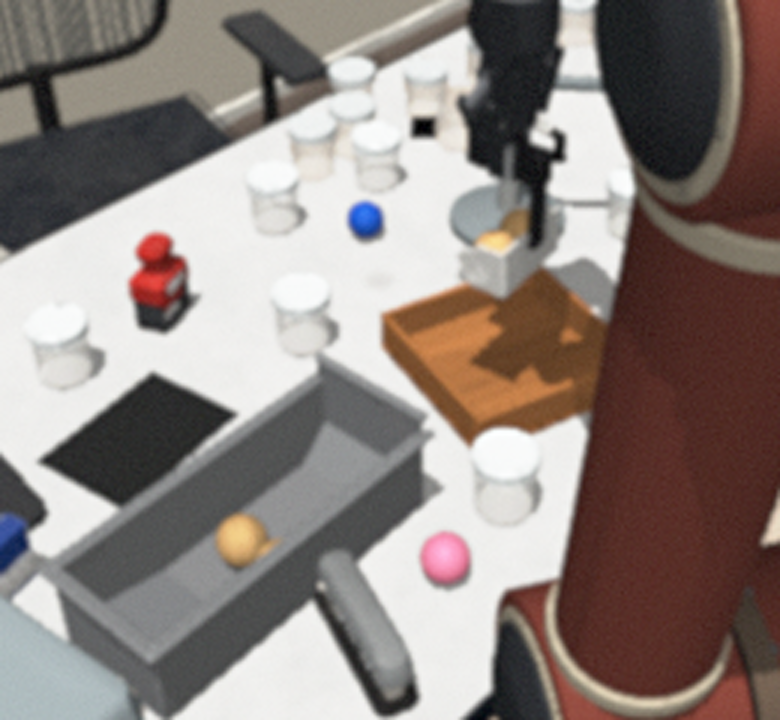

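Call:
{"api": "play_rows", "payload": {
  "motion": [
    [1,[0,-0.001,-0.01],0],
    [1,[0,-0.002,-0.025],0],
    [1,[0,-0.003,-0.04],0],
    [1,[0,-0.004,-0.055],0],
    [1,[0,-0.005,-0.07],0]
  ]
}}

```text
time: 17.25
tool_pos: [0.4892, -0.2255, 0.1546]
tool_rot: [0.472, -0.525, 0.473, 0.527]
contact_force: [0.4, -1.0, -2.0]
gripper_width: 0.245
```

Call:
{"api": "play_rows", "payload": {
  "motion": [
    [1,[0,0,-0.007],0],
    [1,[-0.015,-0.002,-0.009],0],
    [1,[-0.055,-0.005,-0.009],0],
    [1,[-0.095,-0.01,-0.007],0],
    [1,[-0.105,-0.011,0.01],0]
  ]
}}

```text
time: 17.75
tool_pos: [0.3807, -0.2353, 0.1634]
tool_rot: [0.473, -0.523, 0.473, 0.528]
contact_force: [0.4, -0.5, -1.9]
gripper_width: 0.246
```

```bash
python3 - <<'E'
from h import *
say()
p,d,W=cloud("wrist"); crop(p,0,560,0,420,1,"w10.png")
p,d,W=cloud("scene"); crop(p,140,400,120,360,3,"s10.png")
E
```

```text
t 17.75 tcp [ 0.3807 -0.2353  0.1634] jaw 96.05 down [-0.006  0.004 -1.   ] F [ 0.4 -0.5 -1.9] w 0.246 q [-0.72 -0.34  2.08 -0.    1.41 -2.4 ]
```

View pics/w10.png

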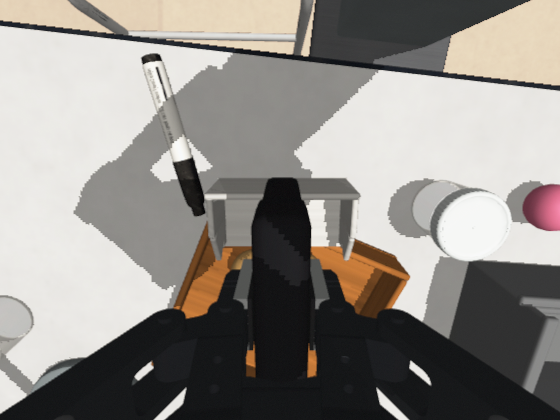

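View pics/s10.png

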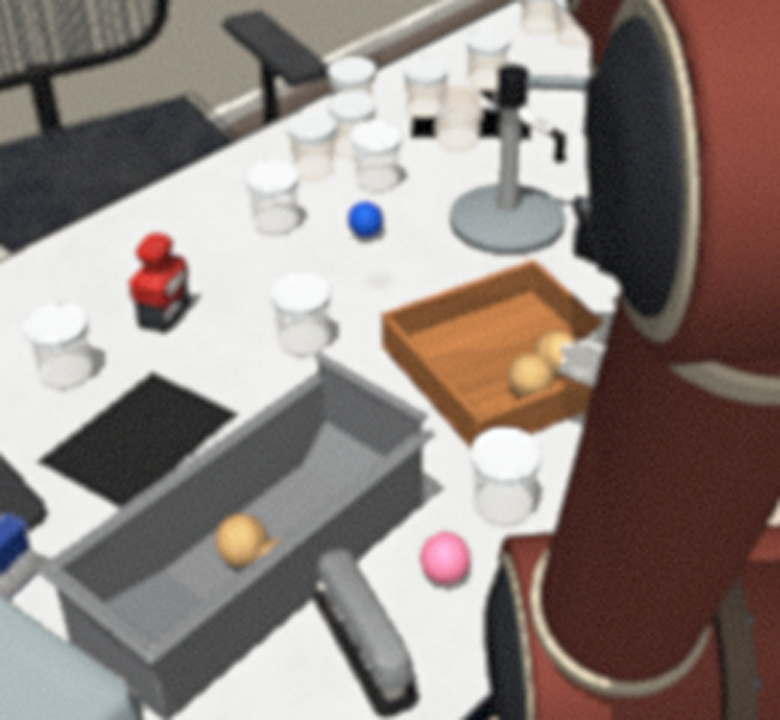

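Call:
{"api": "play_rows", "payload": {
  "motion": [
    [1,[0,0,0.03],0],
    [1,[0.0,0.02,0.06],-0.1],
    [1,[0.01,0.05,0.07],-0.24],
    [1,[0.02,0.09,0.07],-0.38],
    [1,[0.03,0.13,0.07],-0.52]
  ]
}}

```text
time: 18.35
tool_pos: [0.4152, -0.1102, 0.2377]
tool_rot: [0.591, -0.391, 0.589, 0.389]
contact_force: [0.7, 0.4, -1.6]
gripper_width: 0.252
```

Call:
{"api": "play_rows", "payload": {
  "motion": [
    [1,[0.01,0.04,0],-0.14],
    [1,[0.025,0.08,0],-0.28],
    [1,[0.035,0.12,0],-0.42],
    [1,[0.045,0.16,0],-0.56],
    [1,[0.06,0.2,0],-0.7]
  ]
}}

```text
time: 18.85
tool_pos: [0.4728, 0.0849, 0.2368]
tool_rot: [0.683, -0.183, 0.683, 0.183]
contact_force: [0.8, -0.0, -1.0]
gripper_width: 0.246
```

Call:
{"api": "play_rows", "payload": {
  "motion": [
    [1,[0.005,0.03,0],-0.14],
    [1,[0.006,0.06,0],-0.28],
    [1,[0.006,0.08,0],-0.42],
    [1,[0.006,0.09,0],-0.43],
    [1,[0.006,0.094,0],-0.43]
  ]
}}

```text
time: 19.35
tool_pos: [0.4782, 0.1776, 0.2366]
tool_rot: [0.706, -0.036, 0.706, 0.036]
contact_force: [-0.9, -0.4, -1.5]
gripper_width: 0.249
```

```bash
python3 - <<'E'
from h import *
say()
p,d,W=cloud("wrist"); crop(p,0,560,0,420,1,"w11.png")
p,d,W=cloud("scene"); crop(p,60,340,140,380,2.8,"s11.png")
for b in balls(W,p): print(b)
p,d,W=cloud("top"); crop(p,140,450,60,290,2.5,"t11.png")
for b in balls(W,p): print(b)
for b in balls(W,p,(0.4,0.58),(-0.32,-0.14),(.03,.2)): print("tray",b)
E
```

```text
t 19.35 tcp [0.4782 0.1776 0.2366] jaw 5.9 down [-0. -0. -1.] F [-0.9 -0.4 -1.5] w 0.249 q [ 0.21 -0.23  1.87 -0.    1.5   0.11]
(np.int32(220), array([0.485, 0.115, 0.04 ]), array([0.508, 0.13 , 0.051]))
(np.int32(237), array([0.472, 0.098, 0.042]), array([0.511, 0.119, 0.055]))
tray (np.int32(57), array([ 0.533, -0.154,  0.044]), array([ 0.578, -0.14 ,  0.054]))
tray (np.int32(49), array([ 0.567, -0.278,  0.044]), array([ 0.577, -0.236,  0.053]))
tray (np.int32(52), array([ 0.444, -0.308,  0.045]), array([ 0.489, -0.294,  0.051]))
tray (np.int32(246), array([ 0.45 , -0.231,  0.043]), array([ 0.47 , -0.195,  0.055]))
tray (np.int32(51), array([ 0.416, -0.185,  0.045]), array([ 0.43 , -0.143,  0.049]))
```

View pics/t11.png

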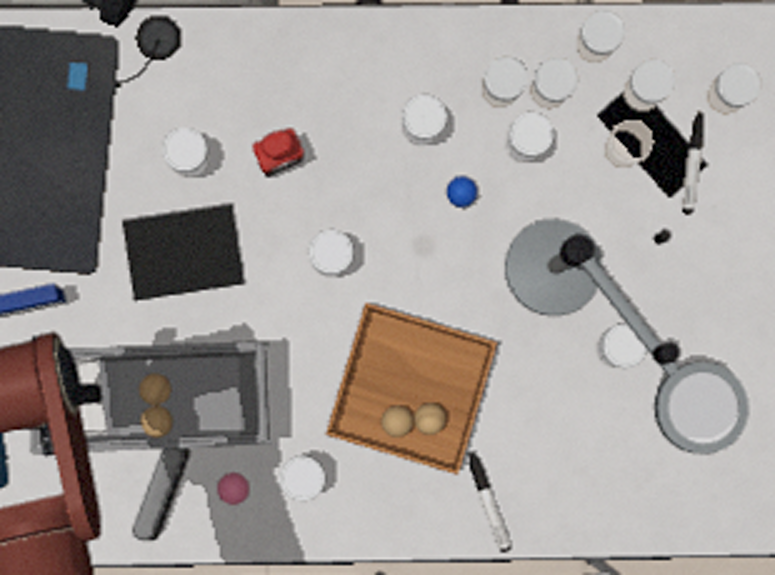

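View pics/s11.png

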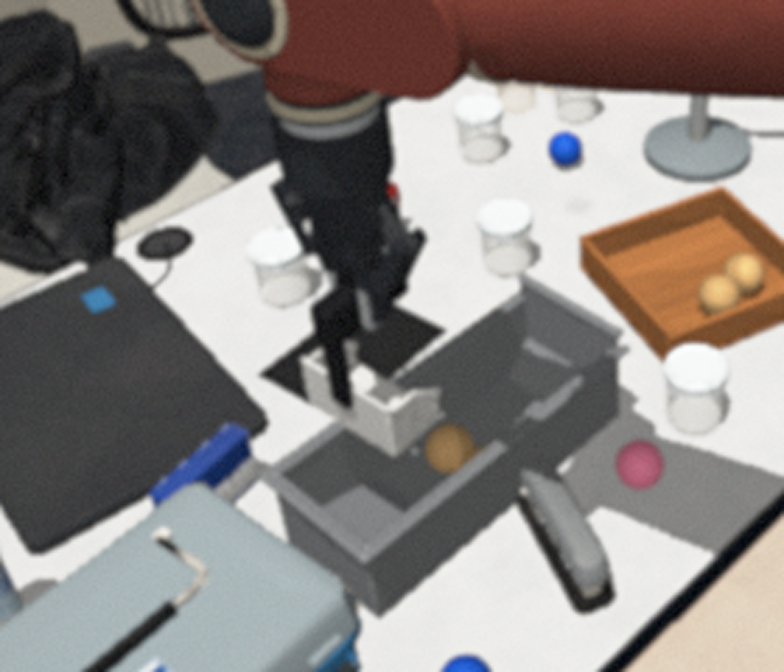

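Call:
{"api": "play_rows", "payload": {
  "motion": [
    [1,[0.001,0.006,0],-0.075],
    [1,[0.001,0.006,-0.03],-0.075],
    [1,[0.001,0.006,-0.07],-0.075],
    [1,[0.001,0.006,-0.105],-0.075],
    [1,[0.001,0.006,-0.115],-0.075]
  ]
}}

```text
time: 20.0
tool_pos: [0.4761, 0.1808, 0.1173]
tool_rot: [0.704, -0.009, 0.71, 0.007]
contact_force: [-0.4, -0.2, -1.5]
gripper_width: 0.25
```

```bash
python3 - <<'E'
from h import *
say()
p,d,W=cloud("wrist"); crop(p,0,560,0,420,1,"w12.png")
E
```

```text
t 20.0 tcp [0.4761 0.1808 0.1173] jaw 1.32 down [-0.008 -0.002 -1.   ] F [-0.4 -0.2 -1.5] w 0.25 q [ 0.22 -0.12  1.98 -0.    1.29  0.19]
```

View pics/w12.png

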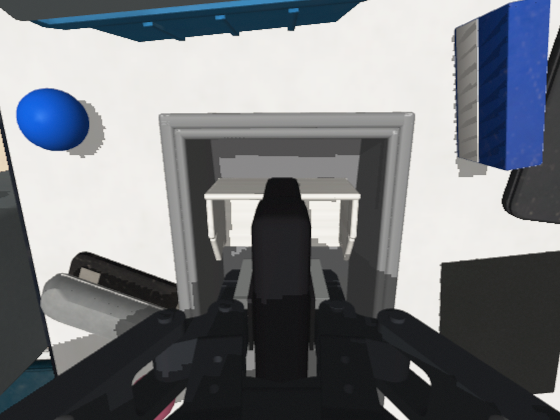

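Call:
{"api": "play_rows", "payload": {
  "motion": [
    [1,[0.0005,-0.013,-0.0025],0],
    [1,[0.001,-0.026,-0.006],0],
    [1,[0.0015,-0.039,-0.0095],0],
    [1,[0.002,-0.052,-0.013],0],
    [1,[0.002,-0.065,-0.017],0]
  ]
}}

```text
time: 20.55
tool_pos: [0.4815, 0.1161, 0.1055]
tool_rot: [0.708, -0.008, 0.706, 0.008]
contact_force: [-0.1, -1.2, -1.2]
gripper_width: 0.248
```

Call:
{"api": "play_rows", "payload": {
  "motion": [
    [1,[0.0003,-0.01,-0.001],0],
    [1,[0.0005,-0.02,-0.001],0],
    [1,[0.0007,-0.03,-0.001],0],
    [1,[0.001,-0.04,-0.001],0],
    [1,[0.001,-0.05,-0.001],0]
  ]
}}

```text
time: 21.05
tool_pos: [0.4821, 0.0668, 0.1041]
tool_rot: [0.707, -0.008, 0.707, 0.008]
contact_force: [-0.1, 0.3, -1.7]
gripper_width: 0.251
```

Call:
{"api": "play_rows", "payload": {
  "motion": [
    [1,[0.0003,-0.008,-0.001],0],
    [1,[0.0005,-0.016,-0.001],0],
    [1,[0.0007,-0.024,-0.001],0],
    [1,[0.001,-0.032,-0.001],0],
    [1,[0.001,-0.039,-0.001],0]
  ]
}}

```text
time: 21.55
tool_pos: [0.4829, 0.028, 0.1028]
tool_rot: [0.707, -0.008, 0.707, 0.008]
contact_force: [-0.5, 0.2, -2.2]
gripper_width: 0.251
```

```bash
python3 - <<'E'
from h import *
say()
p,d,W=cloud("wrist"); crop(p,0,560,0,420,1,"w13.png")
p,d,W=cloud("scene"); crop(p,140,340,160,360,3,"s13.png")
E
```

```text
t 21.55 tcp [0.4829 0.028  0.1028] jaw 1.36 down [-0.  0. -1.] F [-0.5  0.2 -2.2] w 0.251 q [-0.1  -0.18  2.05  0.    1.26 -0.12]
```

View pics/w13.png

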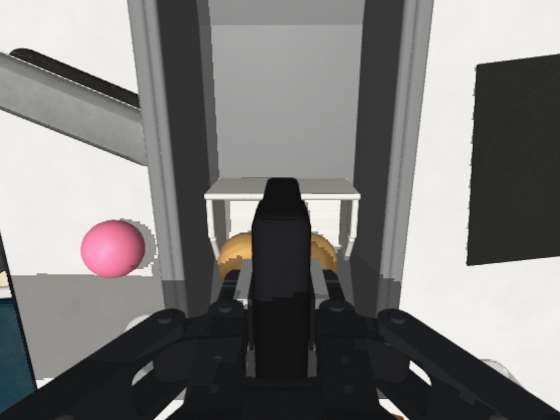

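View pics/s13.png

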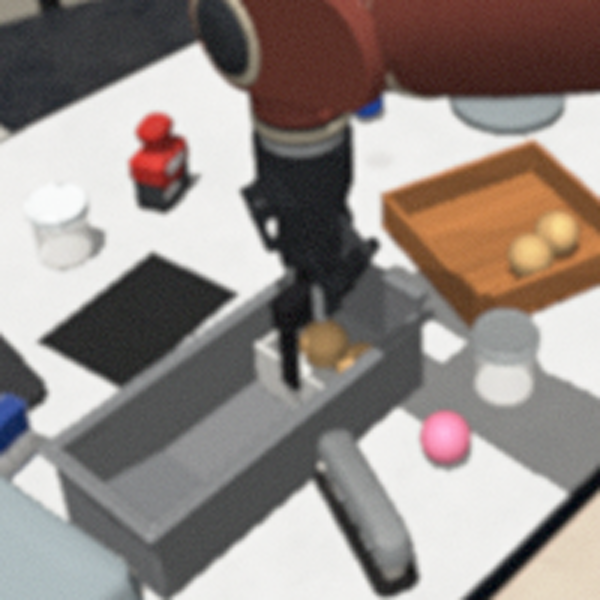

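Call:
{"api": "play_rows", "payload": {
  "motion": [
    [1,[0,-0.005,0],0],
    [1,[0.0003,-0.011,0.007],0],
    [1,[0.0005,-0.018,0.0145],0],
    [1,[0.0007,-0.025,0.022],0],
    [1,[0.001,-0.032,0.03],0]
  ]
}}

```text
time: 22.15
tool_pos: [0.4842, -0.0041, 0.134]
tool_rot: [0.707, -0.008, 0.707, 0.008]
contact_force: [0.6, 1.3, -4.2]
gripper_width: 0.25
```

```bash
python3 - <<'E'
from h import *
say()
p,d,W=cloud("wrist"); crop(p,0,560,0,420,1,"w14.png")
p,d,W=cloud("scene"); crop(p,140,340,160,360,3,"s14.png")
E
```

```text
t 22.15 tcp [ 0.4842 -0.0041  0.134 ] jaw 1.36 down [ 0.001  0.    -1.   ] F [ 0.6  1.3 -4.2] w 0.25 q [-0.16 -0.21  2.03  0.    1.32 -0.19]
```

View pics/w14.png

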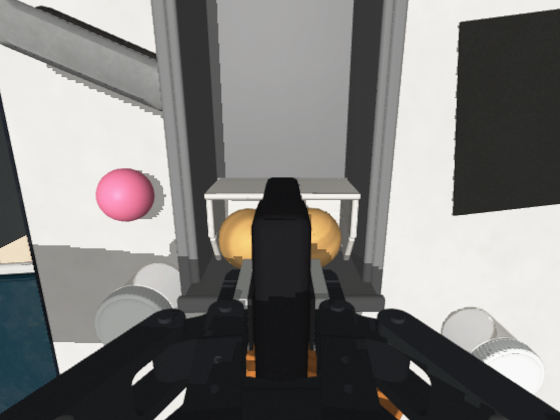

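View pics/s14.png

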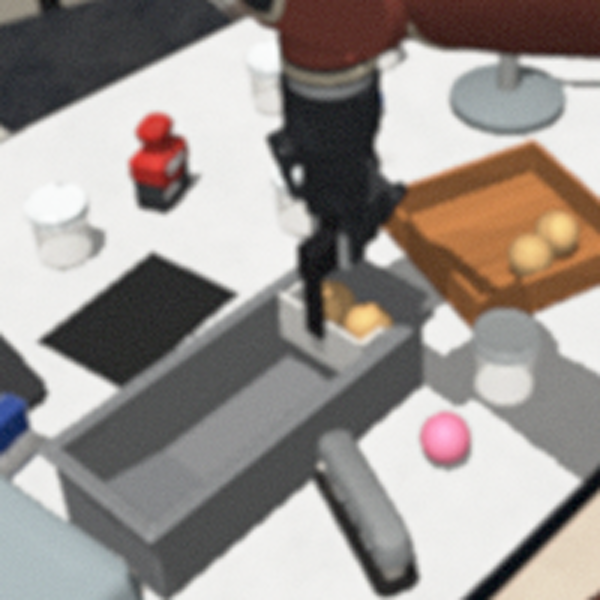

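Call:
{"api": "play_rows", "payload": {
  "motion": [
    [1,[0,-0.002,0.006],0],
    [1,[0,-0.003,0.016],0],
    [1,[0,-0.003,0.028],0],
    [1,[0,-0.003,0.04],0],
    [1,[0,-0.003,0.052],0]
  ]
}}

```text
time: 22.75
tool_pos: [0.4842, -0.0064, 0.1864]
tool_rot: [0.707, -0.009, 0.707, 0.008]
contact_force: [0.1, -0.3, -2.2]
gripper_width: 0.247
```

Call:
{"api": "play_rows", "payload": {
  "motion": [
    [1,[0,0,0.012],0],
    [1,[0,0,0.024],0],
    [1,[0,0,0.034],0],
    [1,[0,0,0.041],0],
    [1,[0,0,0.043],0]
  ]
}}

```text
time: 23.25
tool_pos: [0.4844, -0.0065, 0.2291]
tool_rot: [0.708, -0.009, 0.707, 0.008]
contact_force: [0.0, 0.1, -2.8]
gripper_width: 0.244
```

```bash
python3 - <<'E'
from h import *
say()
p,d,W=cloud("wrist"); crop(p,0,560,0,420,1,"w15.png")
p,d,W=cloud("scene"); crop(p,140,340,160,360,3,"s15.png")
p,d,W=cloud("top"); print(nets.landmark_of("top","tray"))
E
```

```text
t 23.25 tcp [ 0.4844 -0.0065  0.2291] jaw 1.37 down [ 0.002 -0.    -1.   ] F [ 0.   0.1 -2.8] w 0.244 q [-0.17 -0.29  1.93  0.    1.5  -0.19]
[{'at': [0.4912, -0.2273, 0.0], 'score': 0.82}, {'at': [0.5248, -0.5206, 0.2116], 'score': 0.32}]
```

View pics/w15.png

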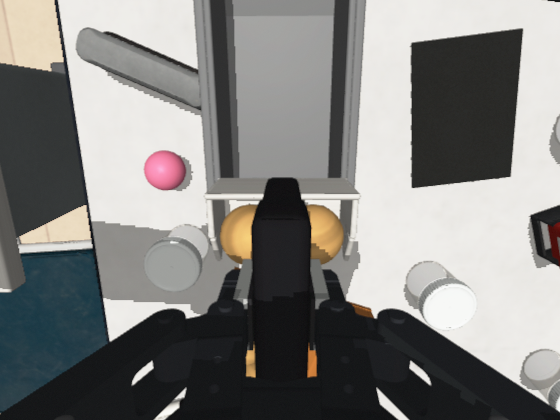

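View pics/s15.png

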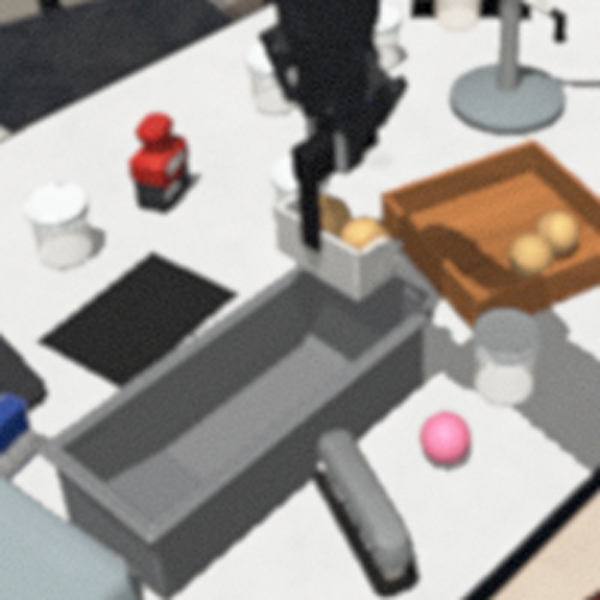

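Call:
{"api": "play_rows", "payload": {
  "motion": [
    [1,[0.003,0,0],0],
    [1,[0.009,0,0],0],
    [1,[0.016,0,0],0],
    [1,[0.024,0,0],0],
    [1,[0.032,0,0],0]
  ]
}}

```text
time: 23.95
tool_pos: [0.5168, -0.0065, 0.2278]
tool_rot: [0.707, -0.008, 0.707, 0.008]
contact_force: [0.2, -0.2, -2.5]
gripper_width: 0.248
```

Call:
{"api": "play_rows", "payload": {
  "motion": [
    [1,[0.006,0,0],0],
    [1,[0.01,0,0],0],
    [1,[0.012,0,0],0],
    [1,[0.012,-0.003,0],0],
    [1,[0.012,-0.009,0],0]
  ]
}}

```text
time: 24.45
tool_pos: [0.5278, -0.0155, 0.2278]
tool_rot: [0.707, -0.009, 0.707, 0.009]
contact_force: [-0.2, 0.2, -2.8]
gripper_width: 0.244
```

Call:
{"api": "play_rows", "payload": {
  "motion": [
    [1,[0,-0.008,0],0.05],
    [1,[0,-0.018,0],0.15],
    [1,[0,-0.029,0],0.26],
    [1,[0,-0.04,0],0.37],
    [1,[0,-0.051,0],0.48]
  ]
}}

```text
time: 24.95
tool_pos: [0.5277, -0.0674, 0.228]
tool_rot: [0.684, -0.178, 0.684, 0.178]
contact_force: [-0.3, 0.2, -1.6]
gripper_width: 0.247
```

Call:
{"api": "play_rows", "payload": {
  "motion": [
    [1,[0,-0.011,0],0.11],
    [1,[0,-0.022,0],0.22],
    [1,[0,-0.033,0],0.33],
    [1,[0,-0.044,0],0.44],
    [1,[0,-0.055,0],0.55]
  ]
}}

```text
time: 25.45
tool_pos: [0.5276, -0.1224, 0.228]
tool_rot: [0.61, -0.357, 0.61, 0.357]
contact_force: [-0.1, 0.0, -2.2]
gripper_width: 0.248
```

Call:
{"api": "play_rows", "payload": {
  "motion": [
    [1,[0,-0.011,0],0.11],
    [1,[0,-0.022,0],0.22],
    [1,[0,-0.033,0],0.33],
    [1,[0,-0.044,0],0.44],
    [1,[0,-0.055,0],0.54]
  ]
}}

```text
time: 25.95
tool_pos: [0.5276, -0.1773, 0.2279]
tool_rot: [-0.493, 0.507, -0.493, -0.507]
contact_force: [0.5, 0.2, -2.1]
gripper_width: 0.247
```

Call:
{"api": "play_rows", "payload": {
  "motion": [
    [1,[0,-0.011,0],0.08],
    [1,[0,-0.021,0],0.1],
    [1,[0,-0.029,0],0.1],
    [1,[0,-0.035,0],0.1],
    [1,[0,-0.038,0],0.1]
  ]
}}

```text
time: 26.45
tool_pos: [0.5278, -0.2151, 0.2279]
tool_rot: [-0.469, 0.53, -0.469, -0.53]
contact_force: [-0.2, -0.2, -2.0]
gripper_width: 0.247
```

Call:
{"api": "play_rows", "payload": {
  "motion": [
    [1,[0,-0.003,0],0],
    [1,[0,-0.004,0],0],
    [1,[0,-0.004,0],0]
  ]
}}

```text
time: 26.75
tool_pos: [0.528, -0.2184, 0.2279]
tool_rot: [0.468, -0.53, 0.468, 0.53]
contact_force: [-0.1, -0.0, -1.0]
gripper_width: 0.252
```

```bash
python3 - <<'E'
from h import *
say()
p,d,W=cloud("wrist"); crop(p,0,560,0,420,1,"w16.png")
p,d,W=cloud("scene"); crop(p,140,400,120,360,3,"s16.png")
p,d,W=cloud("top"); print(nets.landmark_of("top","tray"))
E
```

```text
t 26.75 tcp [ 0.528  -0.2184  0.2279] jaw 97.05 down [ 0.  0. -1.] F [-0.1 -0.  -1. ] w 0.252 q [-0.52 -0.07  1.74  0.    1.47 -2.22]
[{'at': [0.4917, -0.229, 0.0012], 'score': 0.58}]
```

View pics/w16.png

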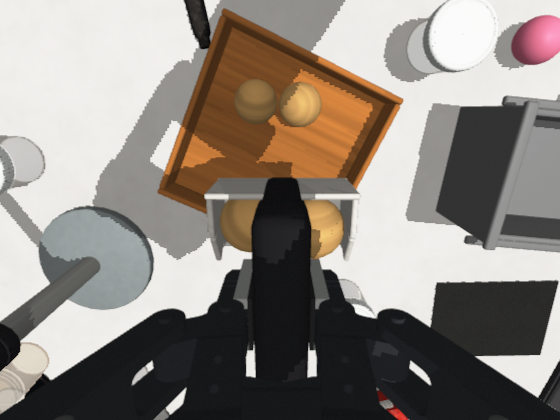

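View pics/s16.png

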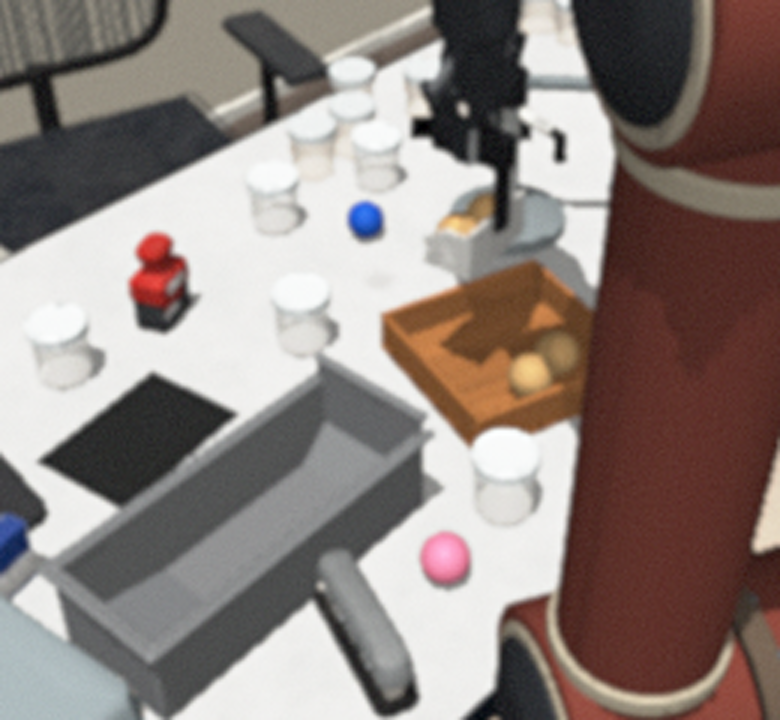

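Call:
{"api": "play_rows", "payload": {
  "motion": [
    [1,[0,-0.001,-0.01],0],
    [1,[0,-0.002,-0.025],0],
    [1,[0,-0.003,-0.04],0],
    [1,[0,-0.004,-0.055],0],
    [1,[0,-0.004,-0.068],0]
  ]
}}

```text
time: 27.45
tool_pos: [0.5272, -0.2222, 0.1573]
tool_rot: [0.468, -0.529, 0.469, 0.531]
contact_force: [0.5, -0.2, -1.6]
gripper_width: 0.247
```

Call:
{"api": "play_rows", "payload": {
  "motion": [
    [1,[0,0,-0.006],0],
    [1,[-0.015,-0.002,-0.007],0],
    [1,[-0.055,-0.006,-0.007],0],
    [1,[-0.1,-0.012,-0.003],0],
    [1,[-0.13,-0.016,0.02],0]
  ]
}}

```text
time: 27.95
tool_pos: [0.3945, -0.2371, 0.1767]
tool_rot: [0.468, -0.527, 0.469, 0.532]
contact_force: [1.1, -1.1, -2.5]
gripper_width: 0.251
```

```bash
python3 - <<'E'
from h import *
say()
p,d,W=cloud("scene"); crop(p,140,400,120,360,3,"s17.png")
p,d,W=cloud("top"); crop(p,140,450,60,290,2.5,"t17.png"); print(nets.landmark_of("top","tray"))
for n in ("mat","scoop"): print(nets.landmark_of("top",n))
m=(p.sum(-1)<150)&near(W,(0.58,0.76),(-0.03,0.17),(-0.01,0.02)); 
k,l,st,c=cv2.connectedComponentsWithStats(m.astype(np.uint8)); i=1+np.argmax(st[1:,4]); P=W[l==i]; print("mat",cv2.minAreaRect(P[:,:2].astype(np.float32)))
E
```

```text
t 27.95 tcp [ 0.3945 -0.2371  0.1767] jaw 97.04 down [-0.006  0.004 -1.   ] F [ 1.1 -1.1 -2.5] w 0.251 q [-0.7  -0.31  2.04 -0.    1.43 -2.4 ]
[{'at': [0.4939, -0.2281, -0.001], 'score': 0.75}, {'at': [0.4962, -0.206, 0.027], 'score': 0.41}]
[{'at': [0.6765, 0.0662, -0.0003], 'score': 0.74}]
[{'at': [0.3908, -0.2426, 0.0882], 'score': 0.6}]
mat ((0.6757595539093018, 0.06614555418491364), (0.10637785494327545, 0.1456247717142105), 8.387984275817871)
```

View pics/s17.png

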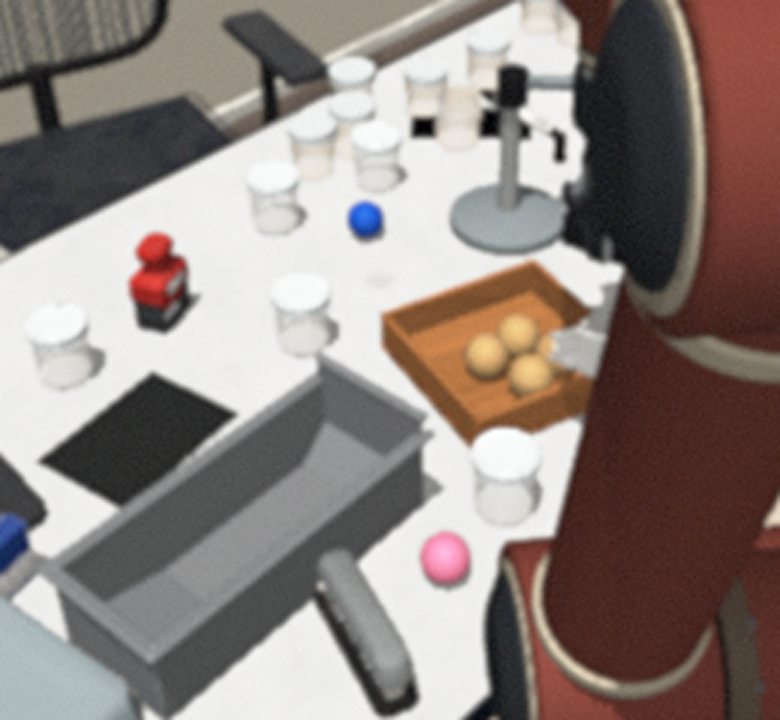

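View pics/t17.png

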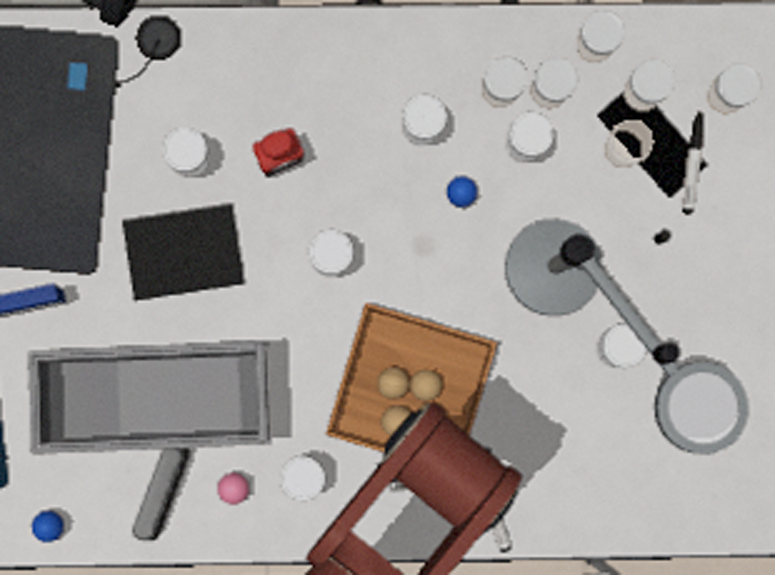

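Call:
{"api": "play_rows", "payload": {
  "motion": [
    [1,[0,0.0,0.03],0],
    [1,[0.02,0.02,0.06],-0.12],
    [1,[0.05,0.045,0.07],-0.26],
    [1,[0.08,0.075,0.07],-0.4],
    [1,[0.11,0.105,0.07],-0.54]
  ]
}}

```text
time: 28.7
tool_pos: [0.5097, -0.1322, 0.2496]
tool_rot: [0.593, -0.385, 0.593, 0.384]
contact_force: [-0.1, 0.1, -1.5]
gripper_width: 0.245
```

Call:
{"api": "play_rows", "payload": {
  "motion": [
    [1,[0.03,0.035,0],-0.14],
    [1,[0.06,0.07,0],-0.28],
    [1,[0.09,0.105,0],-0.42],
    [1,[0.115,0.14,0],-0.56],
    [1,[0.14,0.17,0],-0.7]
  ]
}}

```text
time: 29.2
tool_pos: [0.649, 0.0395, 0.2478]
tool_rot: [0.688, -0.158, 0.69, 0.159]
contact_force: [0.2, 0.1, -1.9]
gripper_width: 0.251
```

Call:
{"api": "play_rows", "payload": {
  "motion": [
    [1,[0.02,0.02,0],-0.14],
    [1,[0.028,0.03,-0.02],-0.28],
    [1,[0.028,0.031,-0.05],-0.306],
    [1,[0.028,0.031,-0.08],-0.306],
    [1,[0.028,0.031,-0.08],-0.306]
  ]
}}

```text
time: 29.7
tool_pos: [0.6723, 0.0685, 0.1615]
tool_rot: [0.7, -0.053, 0.71, 0.054]
contact_force: [-0.2, 0.5, -3.3]
gripper_width: 0.248
```

```bash
python3 - <<'E'
from h import *
say()
p,d,W=cloud("wrist"); crop(p,0,560,0,420,1,"w18.png")
E
```

```text
t 29.7 tcp [0.6723 0.0685 0.1615] jaw 8.63 down [-0.013  0.    -1.   ] F [-0.2  0.5 -3.3] w 0.248 q [-0.01  0.23  1.54  0.    1.39 -0.16]
```

View pics/w18.png

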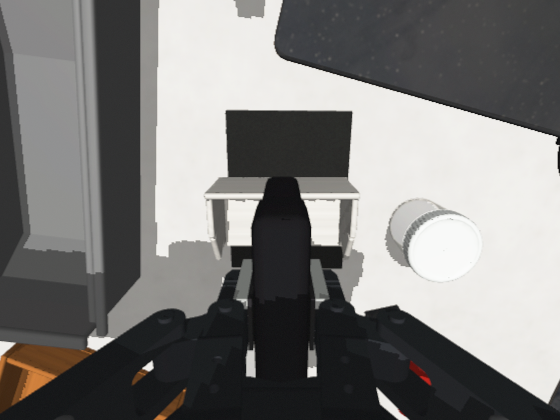

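Call:
{"api": "play_rows", "payload": {
  "motion": [
    [1,[0.002,-0.001,-0.02],0],
    [1,[0.002,-0.001,-0.04],0],
    [1,[0.002,-0.001,-0.055],0],
    [1,[0.002,-0.001,-0.06],0],
    [1,[0.002,-0.001,-0.06],0]
  ]
}}

```text
time: 30.25
tool_pos: [0.6777, 0.0664, 0.1096]
tool_rot: [0.705, -0.053, 0.705, 0.053]
contact_force: [0.8, -0.9, -1.0]
gripper_width: 0.245
```

Call:
{"api": "play_rows", "payload": {
  "motion": [
    [1,[0,0,0],0],
    [1,[0,0,0],0]
  ]
}}

```text
time: 30.45
tool_pos: [0.6786, 0.0663, 0.1116]
tool_rot: [0.706, -0.053, 0.704, 0.053]
contact_force: [0.7, 0.4, -1.9]
gripper_width: 0.25
```

Call:
{"api": "play_rows", "payload": {
  "motion": [
    [1,[0,0,-0.004],0],
    [1,[0,0,-0.008],0],
    [1,[0,0,-0.011],0],
    [1,[0,0,-0.012],0],
    [1,[0,0,-0.012],0]
  ]
}}

```text
time: 30.95
tool_pos: [0.6776, 0.0663, 0.0977]
tool_rot: [0.705, -0.053, 0.705, 0.053]
contact_force: [0.4, -0.1, -2.0]
gripper_width: 0.25
```

Call:
{"api": "play_rows", "payload": {
  "motion": [
    [1,[0,0,-0.001],0],
    [1,[0,0,-0.001],0],
    [1,[0,0,-0.001],0]
  ]
}}

```text
time: 31.25
tool_pos: [0.6779, 0.0663, 0.0976]
tool_rot: [0.705, -0.053, 0.705, 0.053]
contact_force: [-1.1, -0.9, 2.4]
gripper_width: 0.253
```

Contact with the mat (force sign flipped). Release and rise.

Call:
{"api": "play_rows", "payload": {
  "motion": [
    [0.5,[0,0,0],0],
    [0,[0,0,0],0],
    [-1,[0,0,0],0],
    [-1,[0,0,0],0],
    [-1,[0,0,0],0]
  ]
}}

```text
time: 31.75
tool_pos: [0.6777, 0.0662, 0.0966]
tool_rot: [0.705, -0.053, 0.705, 0.053]
contact_force: [0.3, -0.0, -0.3]
gripper_width: 0.911
```

Call:
{"api": "play_rows", "payload": {
  "motion": [
    [-1,[0,0,0.02],0],
    [-1,[0,0,0.06],0],
    [-1,[0,0,0.1],0],
    [-1,[0,0,0.15],0],
    [-1,[0,0,0.2],0]
  ]
}}

```text
time: 32.25
tool_pos: [0.6773, 0.0663, 0.2981]
tool_rot: [0.705, -0.053, 0.705, 0.053]
contact_force: [1.6, -0.9, 0.1]
gripper_width: 1.0
```

```bash
python3 - <<'E'
from h import *
say()
p,d,W=cloud("wrist"); crop(p,0,560,0,420,1,"w19.png")
m=near(W,(0.6,0.75),(0.0,0.14),(0.118,0.14)); P=W[m]; print(cv2.minAreaRect(P[:,:2].astype(np.float32)),np.median(P[:,2]))
p,d,W=cloud("top"); crop(p,140,450,60,290,2.5,"t19.png"); print(nets.landmark_of("top","tray"),nets.landmark_of("top","lamp_knob"))
m=near(W,(0.38,0.62),(-0.38,-0.1),(0.036,0.055)); P=W[m]
print("tray",cv2.minAreaRect(P[:,:2].astype(np.float32)))
E
```

```text
t 32.25 tcp [0.6773 0.0663 0.2981] jaw 8.53 down [-0.001  0.    -1.   ] F [ 1.6 -0.9  0.1] w 1.0 q [-0.01  0.15  1.4   0.    1.59 -0.16]
((0.6843151450157166, 0.06695836037397385), (0.02187350206077099, 0.0783470943570137), 8.251429557800293) 0.1385006719834821
[{'at': [0.4902, -0.2279, -0.0002], 'score': 0.56}, {'at': [0.4944, -0.2065, 0.0273], 'score': 0.45}] [{'at': [0.5234, -0.5187, 0.2109], 'score': 0.93}]
tray ((0.4706079065799713, -0.22616612911224365), (0.18000678718090057, 0.22255247831344604), 72.50552368164062)
```

View pics/w19.png

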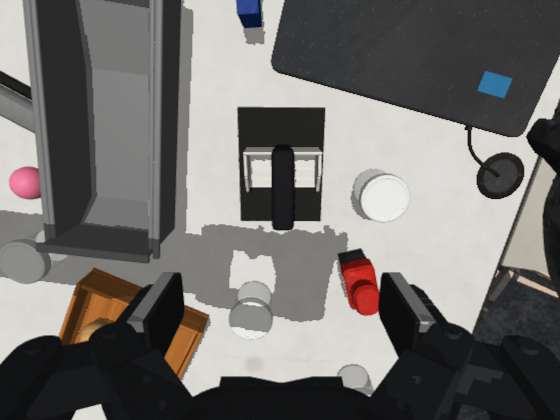

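View pics/t19.png

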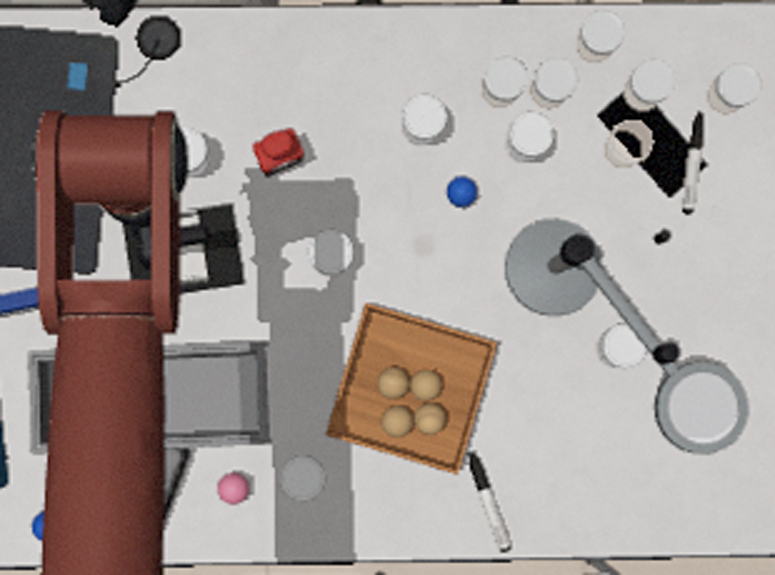

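Call:
{"api": "play_rows", "payload": {
  "motion": [
    [-1,[-0.02,-0.04,0.02],0],
    [-1,[-0.045,-0.08,0.025],0],
    [-1,[-0.07,-0.12,0.025],-0.1],
    [-1,[-0.095,-0.16,0.025],-0.2],
    [-1,[-0.12,-0.2,0.025],-0.3]
  ]
}}

```text
time: 32.95
tool_pos: [0.5558, -0.1347, 0.3191]
tool_rot: [0.704, 0.055, 0.706, -0.054]
contact_force: [1.0, -0.7, 0.5]
gripper_width: 0.999
```

Call:
{"api": "play_rows", "payload": {
  "motion": [
    [-1,[-0.02,-0.045,0],-0.12],
    [-1,[-0.035,-0.09,0],-0.24],
    [-1,[-0.035,-0.135,0],-0.36],
    [-1,[-0.035,-0.18,0],-0.48],
    [-1,[-0.035,-0.225,0],-0.6]
  ]
}}

```text
time: 33.45
tool_pos: [0.5216, -0.3601, 0.319]
tool_rot: [0.656, 0.262, 0.658, -0.261]
contact_force: [1.0, -1.0, 0.5]
gripper_width: 0.996
```

Call:
{"api": "play_rows", "payload": {
  "motion": [
    [-1,[0,-0.045,0],-0.1],
    [-1,[0,-0.09,0],-0.186],
    [-1,[0,-0.13,-0.02],-0.186],
    [-1,[0,-0.158,-0.03],-0.186],
    [-1,[0,-0.158,-0.03],-0.186]
  ]
}}

```text
time: 33.95
tool_pos: [0.5203, -0.5186, 0.2845]
tool_rot: [0.627, 0.322, 0.633, -0.319]
contact_force: [-0.4, 0.5, -0.5]
gripper_width: 1.003
```

Call:
{"api": "play_rows", "payload": {
  "motion": [
    [-1,[0,0,0],0],
    [-1,[0,0,0],0]
  ]
}}

```text
time: 34.15
tool_pos: [0.523, -0.5157, 0.2916]
tool_rot: [0.631, 0.319, 0.631, -0.319]
contact_force: [0.3, -0.1, 0.2]
gripper_width: 0.998
```

```bash
python3 - <<'E'
from h import *
say()
p,d,W=cloud("wrist"); crop(p,0,560,0,420,1,"w20.png")
m=near(W,(0.46,0.58),(-0.58,-0.46),(0.215,0.24)); P=W[m]; print(len(P),cv2.minEnclosingCircle(P[:,:2].astype(np.float32)))
print(nets.landmark_of("wrist","lamp_knob"))
E
```

```text
t 34.15 tcp [ 0.523  -0.5157  0.2916] jaw -53.64 down [-0.     0.001 -1.   ] F [ 0.3 -0.1  0.2] w 0.998 q [-0.88  0.28  1.26  0.    1.6   0.06]
1110 ((0.5208280682563782, -0.5183529853820801), 0.011950774118304253)
[{'at': [0.519, -0.5203, 0.2116], 'score': 0.81}]
```

View pics/w20.png

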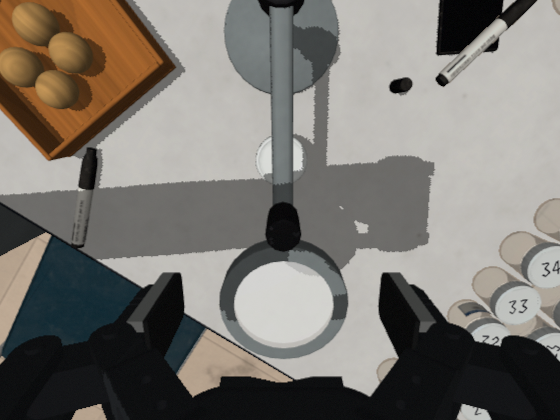

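Knob is centred between the fingers at (284,226); descend and pinch.

Call:
{"api": "play_rows", "payload": {
  "motion": [
    [-1,[-0.002,-0.002,-0.04],0],
    [-1,[-0.002,-0.002,-0.075],0],
    [-1,[-0.002,-0.002,-0.094],0],
    [0,[-0.002,-0.002,-0.094],0],
    [1,[-0.002,-0.002,-0.094],0]
  ]
}}

```text
time: 34.75
tool_pos: [0.5212, -0.5187, 0.1993]
tool_rot: [0.631, 0.319, 0.631, -0.319]
contact_force: [0.3, 0.1, 0.7]
gripper_width: 0.693
```

Call:
{"api": "play_rows", "payload": {
  "motion": [
    [1,[0,0,0],0],
    [1,[0,0,0],0],
    [1,[0,0,0],0],
    [1,[0,0,0],0]
  ]
}}

```text
time: 35.15
tool_pos: [0.5215, -0.5196, 0.2009]
tool_rot: [0.632, 0.319, 0.63, -0.32]
contact_force: [-0.1, 0.3, 5.4]
gripper_width: 0.265
```

```bash
python3 - <<'E'
from h import *
say()
cams.grab_frame("top"); print(nets.landmark_of("top","tray"))
c=np.array([0.650,-0.424]); t=state()["tool_pos"][:2]-c; r=np.hypot(*t); a0=np.arctan2(t[1],t[0]); print(r,np.degrees(a0))
A=np.radians(129)-a0; N=14
for k in range(0,N,5):
    b=r*np.array([np.cos(a0+A*k/N),np.sin(a0+A*k/N)])
    for i in range(k+1,min(k+6,N+1)):
        a=a0+A*i/N; print(i,(r*np.array([np.cos(a),np.sin(a)])-b).round(4),round(A*(i-k)/N,3))
E
```

```text
t 35.15 tcp [ 0.5215 -0.5196  0.2009] jaw -53.68 down [ 0.003 -0.003 -1.   ] F [-0.1  0.3  5.4] w 0.265 q [-0.88  0.32  1.36  0.    1.46  0.05]
[{'at': [0.489, -0.2281, 0.0013], 'score': 0.93}, {'at': [0.6513, -0.4238, 0.0036], 'score': 0.63}]
0.1601488471761771 -143.35704512477514
1 [ 0.0392 -0.0373] 0.34
2 [ 0.0885 -0.0595] 0.679
3 [ 0.1425 -0.064 ] 1.019
4 [ 0.1948 -0.0502] 1.358
5 [ 0.2396 -0.0198] 1.698
6 [0.0321 0.0436] 0.34
7 [0.0478 0.0954] 0.679
8 [0.0454 0.1494] 1.019
9 [0.0251 0.1996] 1.358
10 [-0.0107  0.2402] 1.698
11 [-0.0473  0.0263] 0.34
12 [-0.1006  0.0354] 0.679
13 [-0.154   0.0261] 1.019
14 [-0.2012 -0.0003] 1.358
```

```bash
python3 - <<'E'
from h import *
r=.16015;a0=np.radians(216.64)
A=np.radians(129)-a0; N=14
for k in range(0,N,5):
    b=r*np.array([np.cos(a0+A*k/N),np.sin(a0+A*k/N)])
    for i in range(k+1,min(k+6,N+1)):
        a=a0+A*i/N; print(i,(r*np.array([np.cos(a),np.sin(a)])-b).round(3),round(A*(i-k)/N,3))
E
```

```text
1 [-0.01   0.015] -0.109
2 [-0.018  0.03 ] -0.219
3 [-0.024  0.046] -0.328
4 [-0.028  0.063] -0.437
5 [-0.031  0.081] -0.546
6 [-0.001  0.017] -0.109
7 [0.001 0.035] -0.219
8 [0.004 0.052] -0.328
9 [0.009 0.069] -0.437
10 [0.015 0.085] -0.546
11 [0.009 0.015] -0.109
12 [0.019 0.03 ] -0.219
13 [0.03  0.043] -0.328
14 [0.043 0.054] -0.437
```

Call:
{"api": "play_rows", "payload": {
  "motion": [
    [1,[-0.01,0.015,0],-0.11],
    [1,[-0.018,0.03,0],-0.22],
    [1,[-0.024,0.046,0],-0.33],
    [1,[-0.028,0.063,0],-0.44],
    [1,[-0.031,0.081,0],-0.55]
  ]
}}

```text
time: 35.75
tool_pos: [0.4896, -0.4386, 0.2009]
tool_rot: [0.521, 0.479, 0.518, -0.481]
contact_force: [-0.5, -0.4, 6.1]
gripper_width: 0.26
```

Call:
{"api": "play_rows", "payload": {
  "motion": [
    [1,[-0.001,0.017,0],-0.11],
    [1,[0.001,0.035,0],-0.22],
    [1,[0.004,0.052,0],-0.33],
    [1,[0.009,0.069,0],-0.44],
    [1,[0.015,0.085,0],-0.55]
  ]
}}

```text
time: 36.25
tool_pos: [0.5048, -0.353, 0.2009]
tool_rot: [-0.371, -0.603, -0.369, 0.603]
contact_force: [-0.5, -0.2, 7.3]
gripper_width: 0.261
```

Call:
{"api": "play_rows", "payload": {
  "motion": [
    [1,[0.009,0.015,0],-0.11],
    [1,[0.019,0.03,0],-0.22],
    [1,[0.03,0.043,0],-0.33],
    [1,[0.043,0.054,0],-0.44],
    [1,[0.043,0.054,0],-0.44]
  ]
}}

```text
time: 36.75
tool_pos: [0.5493, -0.2975, 0.2009]
tool_rot: [0.231, 0.669, 0.23, -0.668]
contact_force: [-4.2, 3.9, 9.2]
gripper_width: 0.26
```

Call:
{"api": "play_rows", "payload": {
  "motion": [
    [1,[0,0,0],0],
    [0.4,[0,0,0],0],
    [-0.5,[0,0,0],0],
    [-1,[0,0,0],0],
    [-1,[0,0,0],0]
  ]
}}

```text
time: 37.25
tool_pos: [0.5475, -0.2988, 0.1975]
tool_rot: [-0.23, -0.668, -0.231, 0.669]
contact_force: [-0.6, -0.2, 0.8]
gripper_width: 0.804
```

Call:
{"api": "play_rows", "payload": {
  "motion": [
    [-1,[0,0,0],0],
    [-1,[0,0,0.03],0],
    [-1,[0,0,0.07],0],
    [-1,[0,0,0.11],0]
  ]
}}

```text
time: 37.65
tool_pos: [0.5473, -0.2985, 0.3082]
tool_rot: [-0.23, -0.668, -0.231, 0.669]
contact_force: [0.3, -0.2, 0.3]
gripper_width: 1.001
```

Call:
{"api": "play_rows", "payload": {
  "motion": [
    [-1,[-0.03,-0.03,0.02],0],
    [-1,[-0.06,-0.06,0.02],0],
    [-1,[-0.1,-0.1,0.02],0],
    [-1,[-0.13,-0.13,0.02],0],
    [-1,[-0.16,-0.16,0.02],0]
  ]
}}

```text
time: 38.15
tool_pos: [0.3859, -0.4601, 0.328]
tool_rot: [-0.231, -0.668, -0.23, 0.669]
contact_force: [0.4, -1.0, -0.0]
gripper_width: 1.003
```

Call:
{"api": "play_rows", "payload": {
  "motion": [
    [-1,[-0.03,-0.03,0],0],
    [-1,[-0.06,-0.06,0],0],
    [-1,[-0.09,-0.09,0],0],
    [-1,[-0.1,-0.1,0],0],
    [-1,[-0.1,-0.1,0],0]
  ]
}}

```text
time: 38.65
tool_pos: [0.2862, -0.5598, 0.3274]
tool_rot: [0.229, 0.669, 0.23, -0.669]
contact_force: [0.6, 0.3, 0.2]
gripper_width: 0.996
```

```bash
python3 - <<'E'
from h import *
say()
p,d,W=cloud("top"); crop(p,140,450,60,290,2.5,"t21.png")
for n in ("tray","lamp_head","lamp_knob","scoop","scoop_grip","cup_a","mat"): print(n,[(round(r["score"],2),np.round(r["at"],3)) for r in nets.landmark_of("top",n)])
m=near(W,(0.58,0.78),(-0.02,0.18),(0.085,0.15)); P=W[m]; print("bar",cv2.minAreaRect(P[:,:2].astype(np.float32)),np.percentile(P[:,2],[5,50,95]))
p,d,W=cloud("scene"); crop(p,110,370,120,370,3,"s21.png")
m=near(W,(0.58,0.78),(-0.02,0.18),(0.085,0.15)); P=W[m]; print("bar",cv2.minAreaRect(P[:,:2].astype(np.float32)),np.percentile(P[:,2],[5,50,95]))
for n in ("scoop","scoop_grip","cup_a","lamp_head","tray"): print(n,[(round(r["score"],2),np.round(r["at"],3)) for r in nets.landmark_of("scene",n)])
E
```

```text
t 38.65 tcp [ 0.2862 -0.5598  0.3274] jaw -142.1 down [-0.     0.001 -1.   ] F [0.6 0.3 0.2] w 0.996 q [-1.22  0.02  1.49  0.    1.63  1.26]
tray [(0.95, array([ 0.49 , -0.228,  0.003]))]
lamp_head [(0.74, array([ 0.495, -0.23 ,  0.176]))]
lamp_knob [(0.66, array([ 0.55 , -0.299,  0.208])), (0.3, array([ 0.649, -0.422, -0.001]))]
scoop [(0.81, array([0.678, 0.07 , 0.006])), (0.61, array([ 0.448, -0.252,  0.026]))]
scoop_grip [(0.75, array([0.681, 0.07 , 0.112])), (0.7, array([0.479, 0.096, 0.002]))]
cup_a [(0.56, array([ 0.376, -0.085, -0.001])), (0.56, array([ 0.542, -0.506, -0.002])), (0.39, array([ 0.451, -0.253,  0.027]))]
mat [(0.78, array([ 0.676,  0.068, -0.003]))]
bar ((0.6796835660934448, 0.062288060784339905), (0.023329639807343483, 0.08021373301744461), 7.1465606689453125) [0.1078148  0.1287622  0.13522359]
bar ((0.6773892641067505, 0.07151377946138382), (0.025024594739079475, 0.08044233918190002), 7.935118675231934) [0.0972654  0.12136521 0.13138162]
scoop [(0.58, array([0.677, 0.07 , 0.002]))]
scoop_grip [(0.71, array([0.678, 0.07 , 0.112])), (0.58, array([0.674, 0.067, 0.002]))]
cup_a [(0.74, array([ 0.38 , -0.086,  0.003])), (0.65, array([ 0.661, -0.125,  0.002]))]
lamp_head [(0.67, array([ 0.503, -0.235,  0.174]))]
tray [(0.76, array([ 0.488, -0.235, -0.   ]))]
```

View pics/t21.png

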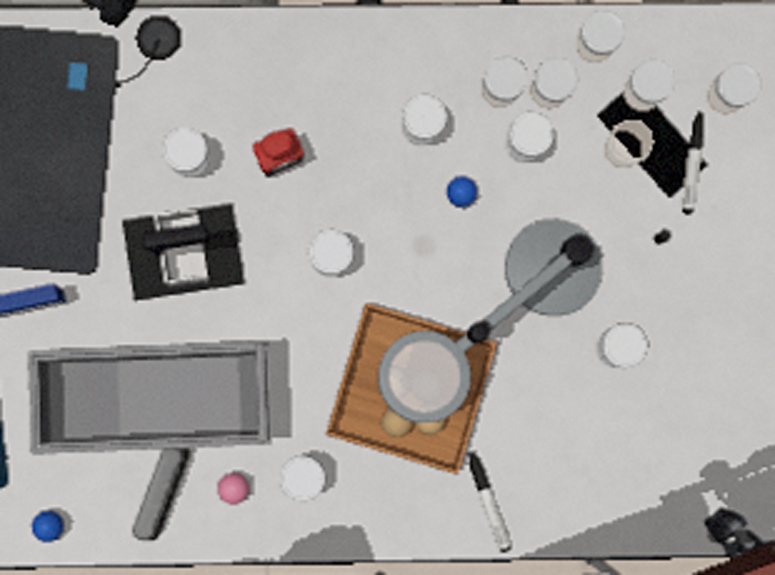

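View pics/s21.png

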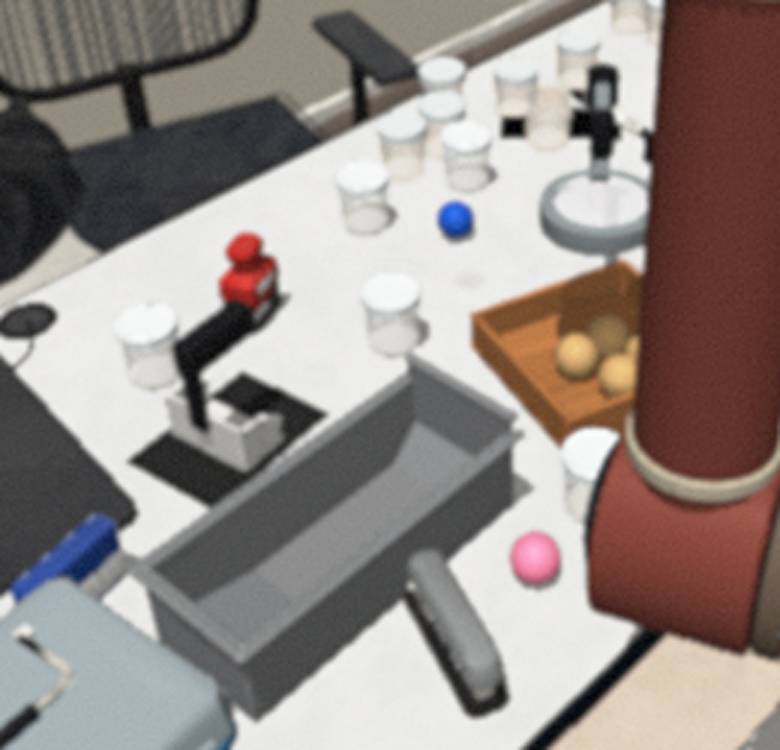

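```bash
python3 -c "
from plant import workorder
print(workorder.job_done())"
```

```text
the job is handed in; nothing more can be done
None
```

The job is done and handed in at about 39 s of the 210 s; no verdict was reported. I swung the lamp clear, scooped the four balls from the tub into the tray in two trips of two, set the scoop back on its mat and swung the lamp back.

**Last checks, from the top and scene cameras:**
- **Balls:** the tub is empty. All four balls showed in the tray before the lamp came back; the later pictures show only some of them, because the lamp head and the robot hide the rest.
- **Tray:** it reads (0.490, -0.228) and had not moved noticeably.
- **Lamp:** the head is about 5 mm from the tray centre by the top camera. The scene camera put it about 15 mm off; its tray reading was about 7 mm from the top camera's. Either way it is over the tray.
- **Scoop:** it stands upright on the mat, within a few millimetres of the centre and lined up with it.
- **Cups:** all three stand where they were, within the measuring error. The top-view network missed the cup at (0.664, -0.125), but the scene camera and the picture show it in place.

One reading disagreed. Just after I released the scoop, the wrist camera put its grip bar about 8 mm too high, while the arm was still moving. The top and scene cameras later put it at its normal height.

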